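# Ready the stone comparator: rewind its strip and load the stone cells

## Task

Get the stone comparator ready for the next batch: push the transport lock slide all the way to its rewind stop, with it there wind the rewind crank clockwise until its drag suddenly falls away, and stop soon after that, before two more full turns; then slide the lock fully back to its first stop. Stand every stone cell that is on the bench upright on a light bay of its own, centred, with its two clear windows squarely facing along the light path (lamp to eyepiece); the cells may be set at any time. Leave the other tools on the bench where they are.

Things in the scene. Friction and masses are not known exactly. Their poses are not given: they have to be found in the camera images.
- comparator: Fixed instrument, 155 (x) by 385 mm (y), origin at centre of underside. Light runs along its x, from lamp bar (grey, back, inner face x=+48 mm, top 46 mm above bench) to eyepiece bar (dark, front, inner face x=-56 mm, top 44 mm). Between them a flat stage, 8 mm above bench, with four bays. At the +y end (y=59 to 191 mm) a grey housing, 60 mm high, carries crank and lock slide.
- bay0 (a point): Light bay 0: flat white 42 x 46 mm mark on the stage plate, crossed by a dark line along the light path; point at its centre, at plate level (8 mm above the bench); axes as the comparator. Bays lie in a row along y, 55 mm apart, bay0 farthest from the housing. Any cell may use any bay, one each.
- bay1 (a point): Light bay 1: flat white 42 x 46 mm mark on the stage plate, crossed by a dark line along the light path; point at its centre, at plate level (8 mm above the bench); axes as the comparator. Bays lie in a row along y, 55 mm apart, bay0 farthest from the housing. Any cell may use any bay, one each.
- bay2 (a point): Light bay 2: flat white 42 x 46 mm mark on the stage plate, crossed by a dark line along the light path; point at its centre, at plate level (8 mm above the bench); axes as the comparator. Bays lie in a row along y, 55 mm apart, bay0 farthest from the housing. Any cell may use any bay, one each.
- bay3 (a point): Light bay 3: flat white 42 x 46 mm mark on the stage plate, crossed by a dark line along the light path; point at its centre, at plate level (8 mm above the bench); axes as the comparator. Bays lie in a row along y, 55 mm apart, bay0 farthest from the housing. Any cell may use any bay, one each.
- crank_axis (a point): Point on the crank's vertical axis at the housing's top (60 mm above the bench), at comparator x=-20, y=+125 mm; axes as comparator.
- knob_grip (a point): Point on the axis of the crank's upright black knob, 8 mm below its top, 100 mm above the bench. Knob 16 mm across, 34 mm tall (74 to 108 mm above the bench), turning freely on its pin; it circles at 35 mm radius about crank_axis. The steel arm and hub below it reach at most 73 mm above the bench.
- crank (a joint): Rewind crank, rad, growing clockwise from above; at value a the knob stands at angle -a from the comparator's +x. Starts at 0 to 8. Drags steadily (10 to 18 N at the knob) until the strip runs off between 31.2 and 32.5, then under 2 N: 31.2 counts as rewound, 44 is too far. Stays where left. A brass pointer on the housing's front edge creeps to +y, past a dark cross mark as the drag ends.
- lock (a joint): Transport lock slide, m, growing along the comparator's +y: 0 = first stop (stage side; it starts there or up to 12 mm off), 0.050 = rewind stop. Friction about 2 N; stays where left. It does not itself block the crank, but the crank must be wound only with the slide at the rewind stop.
- lock_grip (a point): Point in the lock slide's upright black grip, 8 mm below its top, 88 mm above the bench. Grip 26 mm (comparator x) by 12 mm (y) by 36 mm tall, on the housing's top at comparator x=+60 mm, y=+100 mm at joint value 0; its centre line is 37 mm or more from the crank's knob.
- cell0: Stone cell, standing on the bench at the start; may be absent. Steel foot 42 (x) by 46 (y) by 6 mm; on it a dark frame 26 (x) by 34 (y), up to 40 mm height, clear windows on its +x and -x faces, solid cheeks on +y and -y, green stone inside; black grip cap 18 x 18 mm, 24 mm tall, on top, square to it (64 mm in all). Origin: centre of underside. 100 to 200 g. Either window may face the lamp.
- cell1: Stone cell, standing on the bench at the start; may be absent. Steel foot 42 (x) by 46 (y) by 6 mm; on it a dark frame 26 (x) by 34 (y), up to 40 mm height, clear windows on its +x and -x faces, solid cheeks on +y and -y, green stone inside; black grip cap 18 x 18 mm, 24 mm tall, on top, square to it (64 mm in all). Origin: centre of underside. 100 to 200 g. Either window may face the lamp.
- cell2: Stone cell, standing on the bench at the start; may be absent. Steel foot 42 (x) by 46 (y) by 6 mm; on it a dark frame 26 (x) by 34 (y), up to 40 mm height, clear windows on its +x and -x faces, solid cheeks on +y and -y, green stone inside; black grip cap 18 x 18 mm, 24 mm tall, on top, square to it (64 mm in all). Origin: centre of underside. 100 to 200 g. Either window may face the lamp.
- cell3: Stone cell, standing on the bench at the start; may be absent. Steel foot 42 (x) by 46 (y) by 6 mm; on it a dark frame 26 (x) by 34 (y), up to 40 mm height, clear windows on its +x and -x faces, solid cheeks on +y and -y, green stone inside; black grip cap 18 x 18 mm, 24 mm tall, on top, square to it (64 mm in all). Origin: centre of underside. 100 to 200 g. Either window may face the lamp.
- pitch_bowl: Bystander: wooden half-round setter's bowl with a dark red top, 64 mm across, 31 mm high, standing among the cells. Origin: centre of the underside.
- ring_gauge: Bystander: steel ring post on a round foot 52 mm across, 55 mm tall, standing among the cells. Origin: centre of the underside.
- spray_can: Bystander: spray can 56 mm across, 170 mm tall, to the right of the comparator. Origin: centre of the underside.
- hammer: Bystander: hammer 260 mm long lying on the left side. Origin: underside at mid length.
- bench_brush: Bystander: brush 200 mm long lying on the right side. Origin: underside at mid length.

How it is judged:
On the way, in this order (a step that is already met when the one before it is completed fails the run):
1. the lock slide is at its rewind stop (within 4 mm) (value of joint lock above 0.046 m), for 0.1 s.
2. the crank has been wound until the strip is off and the drag gone (value of joint crank above 31.2 rad), for 0.1 s.
3. the lock slide is back at its first stop (within 4 mm) (value of joint lock below 0.004 m), for 0.2 s.
At the end, for the whole second after the job is handed in: The lock slide is at its first stop (within 4 mm), the crank is past the point where the drag ends (31.2 rad) and not two turns beyond it (44 rad), and every cell present stands upright on a bay of its own, within 8 mm of its centre, with its windows along the light path within 10 degrees, at rest (value of joint lock below 0.004 m and value of joint crank between 31.2 and 44 rad and ((horizontal distance between cell0 and bay0 below 0.008 m and z of cell0 in the frame of bay0 below 0.004 m) or (horizontal distance between cell0 and bay1 below 0.008 m and z of cell0 in the frame of bay1 below 0.004 m) or (horizontal distance between cell0 and bay2 below 0.008 m and z of cell0 in the frame of bay2 below 0.004 m) or (horizontal distance between cell0 and bay3 below 0.008 m and z of cell0 in the frame of bay3 below 0.004 m)) and angle between the x axis of each of cell0, cell1, cell2, cell3 and the x axis of comparator, either way round below 0.17 rad and angle between each of cell0, cell1, cell2, cell3's own z axis and vertical below 0.08 rad and linear speed of each of cell0, cell1, cell2, cell3 below 0.02 m/s and ((horizontal distance between cell1 and bay0 below 0.008 m and z of cell1 in the frame of bay0 below 0.004 m) or (horizontal distance between cell1 and bay1 below 0.008 m and z of cell1 in the frame of bay1 below 0.004 m) or (horizontal distance between cell1 and bay2 below 0.008 m and z of cell1 in the frame of bay2 below 0.004 m) or (horizontal distance between cell1 and bay3 below 0.008 m and z of cell1 in the frame of bay3 below 0.004 m)) and ((horizontal distance between cell2 and bay0 below 0.008 m and z of cell2 in the frame of bay0 below 0.004 m) or (horizontal distance between cell2 and bay1 below 0.008 m and z of cell2 in the frame of bay1 below 0.004 m) or (horizontal distance between cell2 and bay2 below 0.008 m and z of cell2 in the frame of bay2 below 0.004 m) or (horizontal distance between cell2 and bay3 below 0.008 m and z of cell2 in the frame of bay3 below 0.004 m)) and ((horizontal distance between cell3 and bay0 below 0.008 m and z of cell3 in the frame of bay0 below 0.004 m) or (horizontal distance between cell3 and bay1 below 0.008 m and z of cell3 in the frame of bay1 below 0.004 m) or (horizontal distance between cell3 and bay2 below 0.008 m and z of cell3 in the frame of bay2 below 0.004 m) or (horizontal distance between cell3 and bay3 below 0.008 m and z of cell3 in the frame of bay3 below 0.004 m))); the robot touches nothing.
It fails at once if the crank is wound two full turns past the end of the drag (value of joint crank above 44 rad).
It fails at once if the crank is being wound while the lock slide is off its rewind stop (velocity of joint crank above 1 rad/s and value of joint lock below 0.035 m).
It fails at once if another tool on the bench is moved more than 4 cm (distance of any of pitch_bowl, ring_gauge, spray_can, hammer, bench_brush from where it was at the start of the episode above 0.04 m).
Of cell0, cell1, cell2, cell3 only 2 to 4 are there at a start; the rules pass over those that are not, and their reading is None.
At some moment in a run one of cell0, cell1, cell2, cell3 may be knocked a few centimetres aside while the robot is not near it.
Once in a run the grip may slacken for a moment while it holds something.
It also fails if it takes over 210 s, if anything falls off the work surface, if the arm or the gripper's body presses on something with over 40 N, if the wrist force passes 120 N, or if a joint passes its speed limit or range.

## Robot

A 7-joint arm with a two-finger parallel gripper is mounted at the origin on the work surface. World frame = base frame: x ahead of the robot, y to its left, z up, the work surface at z = 0. Lengths are in m, angles in rad, forces in N, time in s.
With the tool pointing down it reaches from about 0.35 to 0.9 m from the base axis. Payload 8.1 kg.
Tool frame: the origin (TCP) lies at the very end of the fingers, on their centre line; the grasp point (between the pads) lies 19 mm behind it (arm.tcp_to_grasp is the distance from the TCP to the grasp point, in m); z points along the fingers, y is the line along which they close (so a half turn about z gives the same grasp; the last joint's range is limited). The gripper opens to 92 mm and grips with 3 to 60 N. Pads are 19 mm wide; open, the fingers measure 130 mm over their backs; the gripper's body (75 mm by 190 mm) begins 47 mm behind the grasp point.
Start: joints at [-1.276, 0.434, 0.025, 1.573, -0.012, 1.134, -0.075], TCP at [0.242, 0.576, 0.227] pointing down, gripper open.
Joint ranges: [-2.62, 2.62], [-0.44, 2.09], [-1.27, 1.32], [0.08, 2.57], [-1.32, 4.46], [0.12, 2], [-2.74, 2.74]. Speed limits (rad/s): [2.22, 2.22, 3.01, 3.01, 3.14, 3.14, 3.14].

## Interface

Orientations are given as a rotation vector (axis times angle).
In Python, from cell import arm gives the robot as it stands.
- The arm moves only by the shell command python3 nudge.py [FORCE], which reads ROWS from standard input. ROWS is one flat JSON list of numbers that holds 1 to 10 rows one after another, with no inner brackets; each row has 5 numbers: dx, dy, dz in m, then a turn about the tool's z in rad, then the opening from 0.0 (shut) to 1.0 (fully open); each row shifts and turns the commanded pose from where the row before left it, along the tool's axes as they then stand; what a row does not reach is not made up. A row lasts 1/10 s, in which the tool goes at most 0.05 m and 0.15 rad, less where a joint would pass 70% of its speed; a pose out of reach is approached as far as the arm can. The fingers move at their own pace and stop on an object; FORCE is the grip in N (left out, the last holds). Time passes only in rows, so rows that do not move let the fingers close. It prints the time, the measured TCP pose, the force, the opening and the grip force at its end. Input that does not fit is refused with a message, and nothing moves.
- arm.observe(): the state, without advancing time (a new reading comes with each control period).
- arm.get_image(name): name is "scene" or "top" or "wrist"; returns a dict with "image" (384x512x3 uint8, blue, green, red), "fx", "fy", "cx", "cy" (pixels), "cam_to_world" (4x4, takes a point from camera to world coordinates); the wrist camera has in their place "mount" (4x4, takes a point from camera to tool coordinates, whose origin is the TCP and whose axes are the flange's). Camera axes: x right, y down, z forward; pixel columns grow to the right and rows downward; lengths in m; the calibration is good to about 2 mm. A picture is of the moment at which its call begins: read the wrist's pose just before it. There is no depth.
- arm.sign_off(): hands the job in; it is judged then, once.
The state is a dict: "clock": time; "joints": joint angles; "dq": joint speeds; "joint_efforts": joint torques, N m; "position": TCP position; "ee_rot": TCP orientation; "force": force on the tool from outside, world axes, zero at the start; "ft_torque": the same for the moment, N m; "width": opening from 0.0 (shut) to 1.0 (fully open); "gripper_force": force on a finger pad.
Only numpy, scipy, OpenCV 4.12 (cv2) and the standard library are available. Lean on these libraries where they do the work, as an engineer would, in place of code of your own. Each camera call takes 0.05 s, during which the arm holds its last target. There are 200 camera calls.

## Working session

There is one attempt and no reset: what is moved stays moved. The work goes in short steps, Python scripts to look and compute and a shell command to move; the robot and the scene stay as the last step left them, time stands still between calls to the robot, and variables do not carry over. Pictures are saved under pics/ and viewed, at most 14 in all, crops included, and the job is handed in when it is done.

```bash
ls; mkdir -p pics
python3 - <<'E'
from cell import arm
import cv2,numpy as np
print(arm.observe())
for n in("scene","top"):
    d=arm.get_image(n);cv2.imwrite(f"pics/{n}0.png",d["image"]);print(n,d["fx"],d["fy"],d["cx"],d["cy"],np.round(d["cam_to_world"],4).tolist())
E
```

```text
cell.py
nudge.py
pics
{'clock': 0.0, 'joints': array([-1.2756357 ,  0.43522699,  0.02497526,  1.57406673, -0.0115978 ,
        1.1340296 , -0.07508282]), 'dq': array([-0.00036807,  0.00149435,  0.00089484,  0.00122465, -0.00012646,
        0.00083291,  0.00047162]), 'joint_efforts': array([ 1.03669910e-03, -6.67847013e+01,  9.85164978e-01, -3.14472771e+01,
       -6.05802611e-02,  4.24599834e-02,  1.76303006e-04]), 'position': array([0.24195441, 0.57571563, 0.22595428]), 'ee_rot': array([-6.20739115e-01, -3.07948447e+00,  2.47660138e-03]), 'force': array([ 0.07429413,  0.12658604, -1.03555282]), 'ft_torque': array([ 0.03618467, -0.00286191, -0.01129618]), 'gripper_force': 0.0, 'width': 1.000573755127319}
scene 422.9366554229478 422.9366554229478 256.69277735079515 195.1323285906438 [[-0.2962, 0.8012, -0.5199, 1.1449], [0.9551, 0.2509, -0.1575, 0.1377], [0.0042, -0.5432, -0.8396, 1.0208], [0.0, 0.0, 0.0, 1.0]]
top 360.1821149697826 360.1821149697826 259.1682682007232 192.62191591725377 [[-0.0258, -0.9769, 0.212, 0.2932], [-0.9997, 0.0251, -0.0063, -0.029], [0.0008, -0.2121, -0.9773, 1.2141], [0.0, 0.0, 0.0, 1.0]]
```
Run:
```python
import cv2
for n in("scene","top"):
    cv2.imwrite(f"pics/{n}0b.png",cv2.resize(cv2.imread(f"pics/{n}0.png"),(800,600),interpolation=cv2.INTER_CUBIC))
```

View pics/scene0b.png

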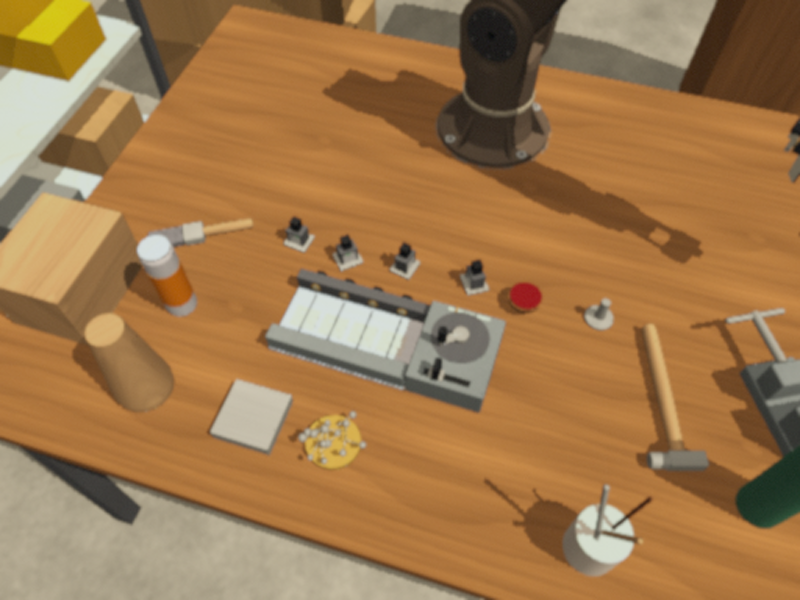

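View pics/top0b.png

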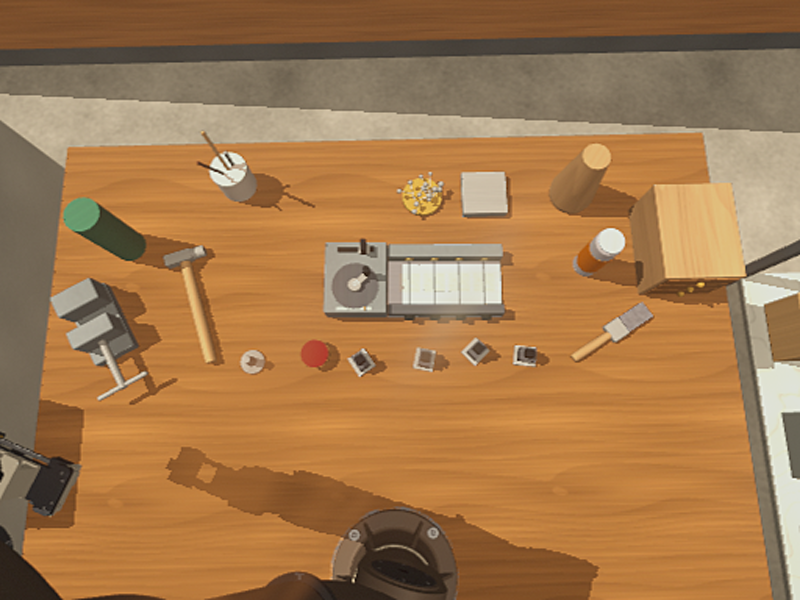

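The top view shows the comparator's housing to the left (+y), at about (355,278), with the stage to its right. Four cells lie near (361,361), (424,358), (476,350) and (525,354). The bowl is at (315,353) and the ring post at (252,362). Next I'll write the helpers and get rough positions.

```bash
cat > h.py <<'E'
from cell import arm
import cv2,numpy as np
from scipy.spatial.transform import Rotation as R
def pose():
    o=arm.observe();T=np.eye(4);T[:3,:3]=R.from_rotvec(o["ee_rot"]).as_matrix();T[:3,3]=o["position"];return T
def shot(name,file=None):
    T=pose();d=arm.get_image(name)
    d["T"]=T@np.array(d["mount"]) if name=="wrist" else np.array(d["cam_to_world"])
    if file: cv2.imwrite("pics/"+file,d["image"])
    return d
def ray(d,u,v,z):
    r=d["T"][:3,:3]@np.array([(u-d["cx"])/d["fx"],(v-d["cy"])/d["fy"],1]);c=d["T"][:3,3]
    return c+r*(z-c[2])/r[2]
def proj(d,p):
    q=np.linalg.inv(d["T"])@np.append(p,1);return q[0]/q[2]*d["fx"]+d["cx"],q[1]/q[2]*d["fy"]+d["cy"]
def wrap(a,m): return (a+m/2)%m-m/2
def go(p,yaw=None):
    "tool-axes shift to world p; turn so that the tool y axis lies along world angle yaw (mod pi)"
    T=pose();s=T[:3,:3].T@(np.array(p)-T[:3,3]);y=T[:3,1]
    t=0 if yaw is None else -wrap(yaw-np.arctan2(y[1],y[0]),np.pi)
    print("shift",np.round(s,4),"turn",round(t,3),"(shift given before turning) q7",round(arm.observe()["joints"][6],2))
E
python3 - <<'E'
from h import *
d=shot("top");s=512/800
for n,u,v,z in[("h_tl",326,243,.06),("h_bl",325,317,.06),("h_tr",387,243,.06),("st_r",503,245,.046),("knob",364,271,.108),("lock",363,243,.096),("c",361,355,.064),("c",424,350,.064),("c",477,344,.064),("c",526,350,.064),("can",610,240,.17),("brush",575,357,.01),("ring",252,362,0),("bowl",315,353,.02)]:
    print(n,np.round(ray(d,u*s,v*s,z),3))
w=shot("wrist");print(w["fx"],w["cx"],w["cy"],np.round(w["mount"],3).tolist());print(np.round(pose(),3).tolist())
go([.55,.15,.30],np.pi/2)
E
```

```text
h_tl [0.675 0.13  0.06 ]
h_bl [0.514 0.131 0.06 ]
h_tr [ 0.672 -0.001  0.06 ]
st_r [ 0.665 -0.252  0.046]
knob [0.598 0.046 0.108]
lock [0.661 0.048 0.096]
c [0.432 0.057 0.064]
c [ 0.439 -0.073  0.064]
c [ 0.448 -0.182  0.064]
c [ 0.433 -0.282  0.064]
can [ 0.631 -0.437  0.17 ]
brush [ 0.422 -0.398  0.01 ]
ring [0.43  0.296 0.   ]
bowl [0.444 0.158 0.02 ]
311.3077147728777 261.96787640774875 188.8730428664675 [[-0.001, -0.963, -0.27, 0.072], [1.0, -0.001, -0.001, 0.0], [0.0, -0.27, 0.963, -0.158], [0.0, 0.0, 0.0, 1.0]]
[[-0.922, 0.387, -0.0, 0.242], [0.387, 0.922, -0.001, 0.576], [-0.0, -0.001, -1.0, 0.226], [0.0, 0.0, 0.0, 1.0]]
shift [-0.449  -0.2734 -0.0735] turn -0.398 (shift given before turning) q7 -0.08
```

```bash
echo '[-0.036, -0.026, -0.006, 0, 1, -0.036, -0.026, -0.006, 0, 1, -0.036, -0.026, -0.006, 0, 1, -0.036, -0.026, -0.006, 0, 1, -0.036, -0.026, -0.006, 0, 1, -0.036, -0.026, -0.006, 0, 1, -0.036, -0.026, -0.006, 0, 1, -0.036, -0.026, -0.006, 0, 1]' | python3 nudge.py
echo '[-0.036, -0.026, -0.005, 0, 1, -0.036, -0.026, -0.005, 0, 1, -0.036, -0.026, -0.005, 0, 1, -0.036, -0.026, -0.005, 0, 1, -0.036, -0.026, -0.005, 0, 1, -0.036, -0.026, -0.005, 0, 1, 0, 0, 0, -0.14, 1, 0, 0, 0, -0.14, 1, 0, 0, 0, -0.12, 1, 0, 0, 0, 0, 1]' | python3 nudge.py
python3 - <<'E'
from h import *
w=shot("wrist");T=w["T"];np.save("w1T.npy",T)
cv2.imwrite("pics/w1.png",w["image"]);cv2.imwrite("pics/w1b.png",cv2.resize(w["image"],(800,600),interpolation=cv2.INTER_CUBIC));print(np.round(pose(),3).tolist())
E
```

```text
clock: 1.0
position: [0.4277, 0.2711, 0.2751]
ee_rot: [0.621, 3.08, 0.0]
force: [0.9, -0.2, -0.6]
width: 1.004
gripper_force: 0.0
clock: 2.0
position: [0.5657, 0.0451, 0.3046]
ee_rot: [0.006, -3.141, -0.0]
force: [0.6, -1.2, -0.4]
width: 1.004
gripper_force: 0.0
[[-1.0, 0.001, -0.0, 0.566], [0.001, 1.0, 0.0, 0.045], [0.0, 0.0, -1.0, 0.305], [0.0, 0.0, 0.0, 1.0]]
```

View pics/w1b.png

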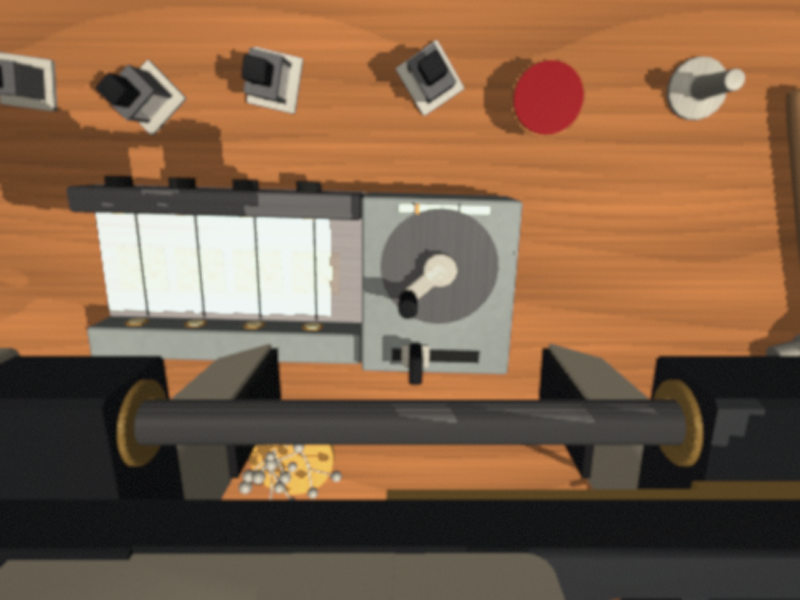

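The wrist view shows the housing top at corners (362,195), (521,200), (508,373) and (362,370), with the disc centre near (440,266). The knob top is near (408,303) and the lock grip's top near (416,376). Cells are along the top edge.

```bash
cat >> h.py <<'E'
K=.64
class Old(dict): pass
E
python3 - <<'E'
from h import *
w=shot("wrist")
c=[ray(w,u*K,v*K,.06) for u,v in[(363,195),(521,200),(508,373),(362,370)]]
for p in c: print(np.round(p,4))
print("sizes",[round(float(np.linalg.norm(c[i]-c[(i+1)%4])),4) for i in range(4)])
a=[np.arctan2(*(c[1]-c[0])[[0,1]]),np.arctan2(*(c[2]-c[3])[[0,1]])];print("yaw (from y edges)",-np.array(a))
a=[np.arctan2(*(c[2]-c[1])[[1,0]]),np.arctan2(*(c[3]-c[0])[[1,0]])];print("yaw from x edges",a)
for n,u,v,z in[("hub",440,269,.070),("disc",440,266,.062),("knob top",408,303,.108),("knobbot",410,290,.074),("lock top",416,376,.096)]: print(n,np.round(ray(w,u*K,v*K,z),4))
# stage outline corners & bay lines at plate level
g=cv2.cvtColor(w["image"],cv2.COLOR_BGR2HSV)
m=((g[...,2]>215)&(g[...,1]<40)).astype(np.uint8);m[:, :55]=0;m[:130]=0;m[212:]=0;m[:,216:]=0
ys,xs=np.nonzero(m);print(xs.min(),xs.max(),ys.min(),ys.max())
row=w["image"][170,55:235].astype(int).sum(1)//3;print(row.tolist())
row=w["image"][145,55:235].astype(int).sum(1)//3;print(row.tolist())
row=w["image"][195,55:235].astype(int).sum(1)//3;print(row.tolist())
E
```

```text
[0.5221 0.0075 0.06  ]
[0.5264 0.1362 0.06  ]
[0.6797 0.1337 0.06  ]
[0.6765 0.0024 0.06  ]
sizes [0.1287, 0.1533, 0.1314, 0.1545]
yaw (from y edges) [-0.03301413 -0.02414263]
yaw from x edges [np.float64(-0.016383239168805026), np.float64(-0.033425874607883724)]
hub [0.5816 0.0704 0.07  ]
disc [0.5808 0.0709 0.062 ]
knob top [0.5995 0.044  0.108 ]
knobbot [0.5984 0.0456 0.074 ]
lock top [0.6656 0.0504 0.096 ]
62 212 138 202
[123, 122, 122, 122, 123, 123, 122, 124, 122, 125, 152, 211, 237, 241, 241, 241, 241, 241, 241, 241, 240, 241, 240, 240, 240, 238, 238, 238, 239, 240, 240, 240, 239, 235, 213, 163, 168, 217, 236, 239, 239, 240, 241, 241, 240, 240, 240, 240, 240, 240, 240, 241, 242, 243, 243, 243, 243, 242, 241, 241, 239, 239, 238, 239, 240, 241, 241, 241, 240, 240, 236, 214, 165, 172, 220, 237, 240, 240, 240, 241, 241, 240, 239, 239, 240, 240, 239, 238, 240, 243, 243, 244, 243, 243, 243, 241, 241, 240, 239, 239, 240, 241, 242, 242, 242, 241, 241, 237, 211, 161, 177, 224, 238, 241, 241, 241, 241, 241, 240, 239, 239, 239, 239, 240, 239, 241, 243, 244, 244, 243, 243, 242, 241, 241, 
[... 1331 characters left out ...]
 212, 239, 243, 243, 242, 243, 243, 243, 243, 243, 243, 243, 243, 243, 243, 243, 244, 243, 244, 244, 244, 244, 244, 244, 244, 244, 244, 244, 244, 244, 244, 244, 243, 231, 186, 158, 212, 240, 244, 244, 244, 244, 244, 244, 244, 244, 244, 244, 244, 245, 244, 244, 244, 244, 244, 245, 244, 244, 244, 245, 244, 244, 245, 244, 244, 245, 245, 244, 244, 237, 200, 159, 210, 241, 244, 245, 244, 245, 245, 245, 245, 244, 244, 245, 244, 245, 245, 244, 245, 244, 244, 245, 244, 244, 244, 244, 244, 245, 244, 245, 244, 244, 244, 245, 244, 239, 207, 161, 209, 239, 244, 245, 244, 244, 244, 240, 222, 183, 170, 169, 169, 169, 171, 169, 170, 169, 170, 169, 169, 169, 170, 170, 170, 169, 168, 163, 144, 133, 150, 161]
```

Run:
```python
from h import *
w=shot("wrist")
L=[]
for k,(a,b,c) in enumerate([(32.3,35.4,38.6),(69.9,72.5,74.8),(107.6,109.4,110.7),(145.5,146.3,146.9)]):
    P=[ray(w,55+x,v,.008) for x,v in((a,145),(b,170),(c,195))];L.append(P)
    print(np.round([p[:2] for p in P],4).tolist(),"yaw",round(float(np.arctan2(*(P[2]-P[0])[[1,0]])),4))
# yaw via spacing direction unavailable (lines); perpendicular spacing:
print([round(float(L[i+1][1][1]-L[i][1][1]),4) for i in range(3)])
# stage extents in x along bay lines: rows of white start/stop
for c in (85,120,150,190):
    col=w["image"][100:240,c].astype(int).sum(1)//3
    print(c,[(100+i,col[i]) for i in range(1,140) if abs(col[i]-col[i-1])>25])
```

```text
[[0.5541, -0.2098], [0.5914, -0.2109], [0.6303, -0.2119]] yaw -0.0281
[[0.5543, -0.1549], [0.5916, -0.1555], [0.6305, -0.1567]] yaw -0.0236
[[0.5545, -0.0998], [0.5917, -0.1005], [0.6307, -0.1019]] yaw -0.027
[[0.5546, -0.0445], [0.5919, -0.0454], [0.6308, -0.0467]] yaw -0.0282
[0.0554, 0.0551, 0.0551]
85 [(137, np.int64(95)), (138, np.int64(168)), (139, np.int64(208)), (200, np.int64(177)), (203, np.int64(126)), (204, np.int64(92)), (209, np.int64(93)), (211, np.int64(106)), (212, np.int64(138)), (227, np.int64(118)), (228, np.int64(65)), (229, np.int64(28))]
120 [(138, np.int64(124)), (139, np.int64(211)), (140, np.int64(240)), (200, np.int64(183)), (204, np.int64(122)), (205, np.int64(79)), (212, np.int64(113)), (213, np.int64(142))]
150 [(138, np.int64(102)), (139, np.int64(179)), (140, np.int64(231)), (201, np.int64(189)), (204, np.int64(139)), (205, np.int64(96)), (206, np.int64(65)), (213, np.int64(125)), (226, np.int64(125))]
190 [(124, np.int64(74)), (140, np.int64(189)), (141, np.int64(234)), (201, np.int64(185)), (205, np.int64(130)), (206, np.int64(86)), (213, np.int64(104)), (214, np.int64(137))]
```

```bash
python3 - <<'E'
from h import *
go([.6605,.0502,.17],np.pi/2-.027)
E
echo '[-0.03, 0.002, 0.04, 0, 1, -0.03, 0.002, 0.04, 0, 1, -0.034, 0.002, 0.04, 0.028, 1, 0, 0, 0.014, 0, 1, 0, 0, 0, 0, 1]' | python3 nudge.py
python3 - <<'E'
from h import *
w=shot("wrist");cv2.imwrite("pics/w2b.png",cv2.resize(w["image"],(800,600),interpolation=cv2.INTER_CUBIC))
np.save("w2T.npy",w["T"]);go([.6605,.0502,.071],np.pi/2-.027)
print(np.array(proj(w,[.6605,.0502,.096]))/K, np.array(proj(w,[.6008,.0422,.108]))/K)
E
```

```text
shift [-0.0949  0.005   0.1346] turn 0.026 (shift given before turning) q7 1.47
clock: 2.65
position: [0.6564, 0.0514, 0.1695]
ee_rot: [-0.043, -3.136, 0.002]
force: [-0.1, -0.2, -0.3]
width: 1.001
gripper_force: 0.0
shift [-0.0036 -0.0011  0.1011] turn 0.0 (shift given before turning) q7 1.51
[407.37581682 316.84932152] [385.25748091 197.79337839]
```

View pics/w2b.png

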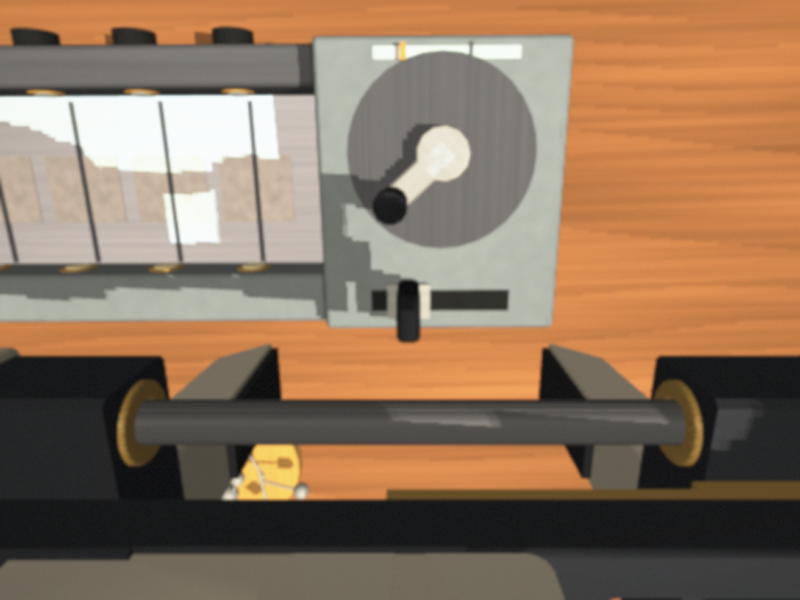

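The lock grip's top is at about (408,313) and the knob top at (389,205). The bay marks are visible in shadow: bay3's mark spans roughly (224–293, 157–222). The lock prediction matches, so I'll grasp it.

```bash
python3 - <<'E'
from h import *
w=shot("wrist")
for n,u,v,z in[("knob",389,204,.108),("lock",408,313,.096),("disc",442,149,.062),("hub",443,153,.072)]: print(n,np.round(ray(w,u*K,v*K,z),4))
for u,v in[(224,157),(291,157),(295,222),(223,222)]: print(np.round(ray(w,u*K,v*K,.008),4))
cv2.imwrite("pics/w2.png",w["image"])
E
echo '[-0.002, 0, 0.04, 0, 1, -0.002, 0, 0.04, 0, 1, 0, 0, 0.018, 0, 1, 0, 0, 0, 0, 0, 0, 0, 0, 0, 0, 0, 0, 0, 0, 0, 0, 0, 0, 0, 0, 0, 0, 0, 0, 0]' | python3 nudge.py 15
```

```text
knob [0.6047 0.0436 0.108 ]
lock [0.6603 0.0506 0.096 ]
disc [0.5808 0.0707 0.062 ]
hub [0.5829 0.0706 0.072 ]
[ 0.5807 -0.0648  0.008 ]
[ 0.5819 -0.0221  0.008 ]
[ 0.6232 -0.0233  0.008 ]
[ 0.6218 -0.0709  0.008 ]
clock: 3.55
position: [0.6627, 0.0514, 0.0761]
ee_rot: [0.041, 3.139, 0.001]
force: [-0.8, -0.3, -0.4]
width: 0.615
gripper_force: 0.0
```

```bash
echo '[0, 0, 0.004, 0, 0, 0, 0, 0, 0, 0, 0, 0, 0, 0, 0, 0, 0, 0, 0, 0, 0, 0, 0, 0, 0, 0, 0, 0, 0, 0]' | python3 nudge.py 15
```

```text
clock: 4.15
position: [0.662, 0.0513, 0.0707]
ee_rot: [-0.041, -3.141, 0.0]
force: [-0.0, -0.5, -0.7]
width: 0.132
gripper_force: 15.0
```

```bash
echo '[0, 0.012, 0, 0, 0, 0, 0.012, 0, 0, 0, 0, 0.012, 0, 0, 0, 0, 0.008, 0, 0, 0, 0, 0.003, 0, 0, 0, 0, 0, 0, 0, 0]' | python3 nudge.py 15
```

```text
clock: 4.75
position: [0.663, 0.0936, 0.0707]
ee_rot: [-0.045, -3.14, 0.01]
force: [-1.4, -16.1, 2.3]
width: 0.132
gripper_force: 15.0
```

```bash
echo '[0, -0.002, 0, 0, 0.6, 0, 0, 0, 0, 0.6, 0, 0, 0, 0, 0.6, 0, 0, 0, 0, 0.6, 0, 0, -0.03, 0, 0.6, 0, 0, -0.03, 0, 0.6, 0, 0, 0, 0, 0.6]' | python3 nudge.py 15
python3 - <<'E'
from h import *
go([.6043,.044,.081],np.pi/2-.027)
w=shot("wrist");cv2.imwrite("pics/w3b.png",cv2.resize(w["image"],(800,600),interpolation=cv2.INTER_CUBIC))
E
```

```text
clock: 5.45
position: [0.6659, 0.0973, 0.1352]
ee_rot: [0.04, 3.134, 0.003]
force: [0.2, -0.8, 0.4]
width: 0.597
gripper_force: 0.0
shift [ 0.0606 -0.055   0.0536] turn 0.002 (shift given before turning) q7 1.46
```

View pics/w3b.png

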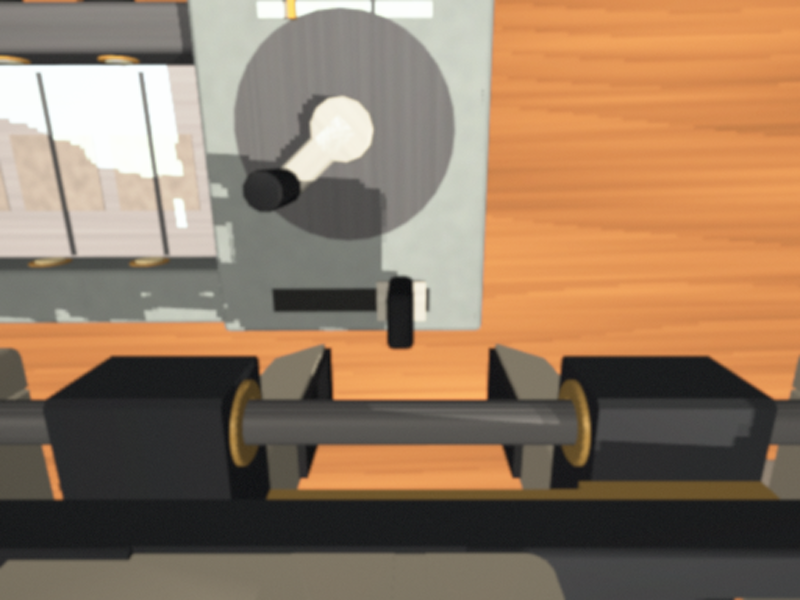

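The lock sits at the right end of its slot, the rewind stop. The knob top is at about (266,190).

```bash
python3 - <<'E'
from h import *
w=shot("wrist")
for n,u,v,z in[("knob",266,190,.108),("lock",400,318,.096),("disc",343,124,.062),("hub",342,128,.072)]: print(n,np.round(ray(w,u*K,v*K,z),4))
E
echo '[0.03, -0.027, 0, 0, 0.6, 0.0306, -0.028, 0, 0, 0.6, 0, 0, 0.03, 0, 0.6, 0, 0, 0, 0, 0.6]' | python3 nudge.py 25
python3 - <<'E'
from h import *
go([.604,.044,.081],np.pi/2-.027)
E
```

```text
knob [0.6029 0.0461 0.108 ]
lock [0.6578 0.0935 0.096 ]
disc [0.5777 0.0701 0.062 ]
hub [0.58   0.0708 0.072 ]
clock: 5.95
position: [0.5978, 0.0423, 0.0973]
ee_rot: [-0.042, -3.135, 0.001]
force: [0.1, 0.1, 0.1]
width: 0.598
gripper_force: 0.0
shift [-0.0063  0.0018  0.0163] turn 0.0 (shift given before turning) q7 1.53
```

```bash
echo '[-0.006, 0.002, 0.006, 0, 0.6, 0, 0, 0.010, 0, 0.4, 0, 0, 0, 0, 0, 0, 0, 0, 0, 0, 0, 0, 0, 0, 0, 0, 0, 0, 0, 0, 0, 0, 0, 0, 0]' | python3 nudge.py 30
python3 - <<'E'
from h import *
p=pose();print(np.round(p,4).tolist());d=p[:2,3]-[.5800,.0707];print(np.hypot(*d),np.degrees(np.arctan2(d[1],d[0])))
E
```

```text
clock: 6.65
position: [0.6074, 0.0437, 0.0851]
ee_rot: [0.042, 3.141, -0.001]
force: [-0.1, -2.4, 2.1]
width: 0.165
gripper_force: 30.0
[[-0.9996, 0.0266, 0.0006, 0.6074], [0.0266, 0.9996, -0.001, 0.0437], [-0.0006, -0.0009, -1.0, 0.0851], [0.0, 0.0, 0.0, 1.0]]
0.03849721110298113 -44.54596922609442
```

```bash
echo '[0, 0, 0, 0, 0.3, 0, 0, 0, 0, 0.3, 0.0045, 0, 0.003, 0, 0.3, 0, 0, 0, 0, 0.3, 0, 0, 0, 0, 0, 0, 0, 0, 0, 0, 0, 0, 0, 0, 0, 0, 0, 0, 0, 0]' | python3 nudge.py 40
python3 - <<'E'
from h import *
p=pose();print(np.round(p[:3,3],4).tolist());d=p[:2,3]-[.5805,.0707];print(np.hypot(*d),np.degrees(np.arctan2(d[1],d[0])))
# tool-frame chord rows, 36 deg each, clockwise from above, start angle = measured
a0=np.arctan2(-.0270,.0223)
for k in range(10):
    a,b=a0-k*np.pi/5,a0-(k+1)*np.pi/5
    v=.035*np.array([np.cos(b)-np.cos(a),np.sin(b)-np.sin(a),0]);print(k,np.round(p[:3,:3].T@v,4)[:2])
E
```

```text
clock: 7.45
position: [0.6027, 0.0439, 0.0817]
ee_rot: [-0.042, -3.141, 0.001]
force: [0.1, -4.1, 1.4]
width: 0.165
gripper_force: 40.0
[0.6027, 0.0439, 0.0817]
0.03477353572890982 -50.31052042474085
0 [ 0.0199 -0.0085]
1 [0.0211 0.0048]
2 [0.0142 0.0163]
3 [0.0019 0.0215]
4 [-0.0111  0.0186]
5 [-0.0199  0.0085]
6 [-0.0211 -0.0048]
7 [-0.0142 -0.0163]
8 [-0.0019 -0.0215]
9 [ 0.0111 -0.0186]
```

```bash
echo '[0.0199, -0.0085, 0, 0, 0, 0.0211, 0.0048, 0, 0, 0, 0.0142, 0.0163, 0, 0, 0, 0.0019, 0.0215, 0, 0, 0, -0.0111, 0.0186, 0, 0, 0]' | python3 nudge.py 45
python3 - <<'E'
from h import *
p=pose();d=p[:2,3]-[.5805,.0707];print(np.hypot(*d),np.degrees(np.arctan2(d[1],d[0])),np.round(arm.observe()["dq"],2))
E
```

```text
clock: 7.95
position: [0.5547, 0.0953, 0.0816]
ee_rot: [-0.046, -3.136, 0.006]
force: [-1.0, -19.0, 5.5]
width: 0.169
gripper_force: 45.0
0.03567264679340699 136.4345537284942 [-0.23  0.21  0.02 -0.41 -0.    0.15 -0.25]
```

```bash
echo '[-0.0199, 0.0085, 0, 0, 0, -0.0211, -0.0048, 0, 0, 0, -0.0142, -0.0163, 0, 0, 0, -0.0019, -0.0215, 0, 0, 0, 0.0111, -0.0186, 0, 0, 0, 0.0199, -0.0085, 0, 0, 0, 0.0211, 0.0048, 0, 0, 0, 0.0142, 0.0163, 0, 0, 0, 0.0019, 0.0215, 0, 0, 0, -0.0111, 0.0186, 0, 0, 0]' | python3 nudge.py 45
echo '[-0.0199, 0.0085, 0, 0, 0, -0.0211, -0.0048, 0, 0, 0, -0.0142, -0.0163, 0, 0, 0, -0.0019, -0.0215, 0, 0, 0, 0.0111, -0.0186, 0, 0, 0, 0.0199, -0.0085, 0, 0, 0, 0.0211, 0.0048, 0, 0, 0, 0.0142, 0.0163, 0, 0, 0, 0.0019, 0.0215, 0, 0, 0, -0.0111, 0.0186, 0, 0, 0]' | python3 nudge.py 45
python3 - <<'E'
from h import *
p=pose();d=p[:2,3]-[.5805,.0707];print(np.hypot(*d),np.degrees(np.arctan2(d[1],d[0])),np.round(arm.observe()["dq"],2))
E
```

```text
clock: 8.95
position: [0.5547, 0.0953, 0.0817]
ee_rot: [-0.046, -3.136, 0.006]
force: [-1.4, -19.5, 5.1]
width: 0.166
gripper_force: 45.0
clock: 9.95
position: [0.5547, 0.0953, 0.0817]
ee_rot: [-0.046, -3.136, 0.006]
force: [-0.5, -20.1, 5.2]
width: 0.165
gripper_force: 45.0
0.03566573702086449 136.3755947252046 [-0.23  0.21  0.02 -0.41  0.    0.15 -0.25]
```

```bash
echo '[-0.0199, 0.0085, 0, 0, 0, -0.0211, -0.0048, 0, 0, 0, -0.0142, -0.0163, 0, 0, 0, -0.0019, -0.0215, 0, 0, 0, 0.0111, -0.0186, 0, 0, 0, 0.0199, -0.0085, 0, 0, 0, 0.0211, 0.0048, 0, 0, 0, 0.0142, 0.0163, 0, 0, 0, 0.0019, 0.0215, 0, 0, 0, -0.0111, 0.0186, 0, 0, 0]' | python3 nudge.py 45
echo '[-0.0199, 0.0085, 0, 0, 0, -0.0211, -0.0048, 0, 0, 0, -0.0142, -0.0163, 0, 0, 0, -0.0019, -0.0215, 0, 0, 0, 0.0111, -0.0186, 0, 0, 0]' | python3 nudge.py 45
echo '[0.0199, -0.0085, 0, 0, 0, 0.0211, 0.0048, 0, 0, 0, 0.0142, 0.0163, 0, 0, 0]' | python3 nudge.py 45
```

```text
clock: 10.95
position: [0.5565, 0.1004, 0.0819]
ee_rot: [-0.04, -3.14, -0.002]
force: [1.0, 0.7, 0.7]
width: 0.084
gripper_force: 0.0
clock: 11.45
position: [0.6069, 0.0491, 0.0824]
ee_rot: [0.035, 3.135, 0.008]
force: [8.4, 1.6, -3.6]
width: 0.006
gripper_force: 4.1
clock: 11.75
position: [0.5614, 0.0571, 0.0843]
ee_rot: [0.048, 3.113, 0.0]
force: [75.0, -11.2, -52.0]
width: 0.003
gripper_force: 37.1
```

```bash
echo '[-0.0142, -0.0163, 0, 0, 0]' | python3 nudge.py
echo '[-0.0105, -0.0024, 0, 0, 0, 0, 0, 0, 0, 0]' | python3 nudge.py
python3 - <<'E'
from h import *
p=pose();print(np.round(p,3).tolist())
E
```

```text
clock: 11.85
position: [0.5671, 0.0472, 0.0836]
ee_rot: [0.033, 3.129, 0.006]
force: [-0.6, 1.0, -0.2]
width: 0.005
gripper_force: 0.0
clock: 12.05
position: [0.5732, 0.0395, 0.0818]
ee_rot: [0.042, 3.141, 0.0]
force: [-0.0, -0.5, -0.2]
width: 0.005
gripper_force: 0.0
[[-1.0, 0.027, 0.001, 0.573], [0.027, 1.0, 0.0, 0.039], [-0.001, 0.0, -1.0, 0.082], [0.0, 0.0, 0.0, 1.0]]
```

```bash
echo '[0, 0, -0.045, 0, 0, 0, 0, -0.045, 0, 0.5, -0.042, 0.004, 0, 0, 0.5, -0.042, 0.004, 0, 0, 0.5, 0, 0, 0, 0, 0.5, 0, 0, 0, 0, 0.5]' | python3 nudge.py
python3 - <<'E'
from h import *
w=shot("wrist","w4.png");cv2.imwrite("pics/w4b.png",cv2.resize(w["image"],(800,600),interpolation=cv2.INTER_CUBIC))
go([.604,.044,.081],np.pi/2-.027)
E
```

```text
clock: 12.65
position: [0.6556, 0.0462, 0.1706]
ee_rot: [-0.04, -3.139, -0.0]
force: [-0.1, -0.1, 0.1]
width: 0.39
gripper_force: 0.0
shift [ 0.0507 -0.0033  0.0899] turn 0.002 (shift given before turning) q7 1.52
```

View pics/w4b.png

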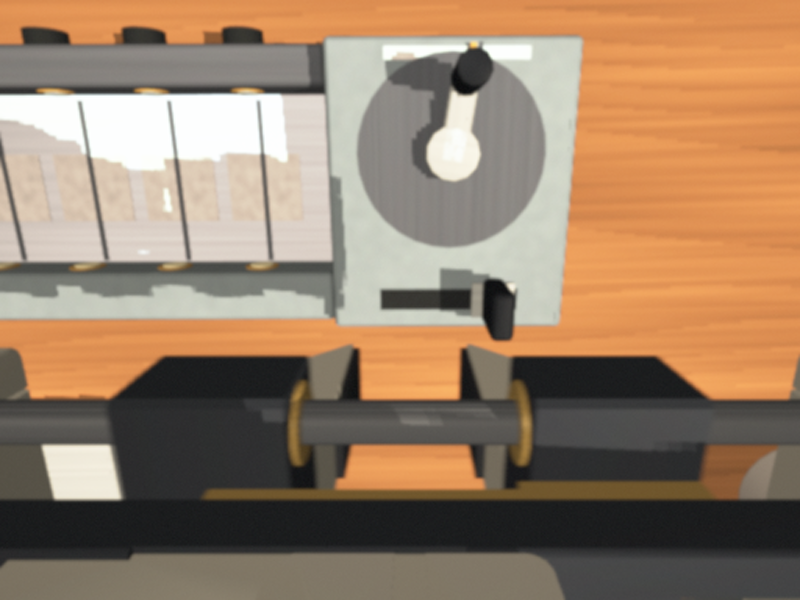

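The knob top is at about (473,70). The pointer at (474,43) is just short of the cross, so roughly 3–4 rad of winding remain. The grip slackened and lost the knob, so I need to re-grasp it.

Run:
```python
from h import *
w=shot("wrist")
for n,u,v,z in[("knob",473,68,.108),("lock",500,312,.096),("disc",452,149,.062)]: print(n,np.round(ray(w,u*K,v*K,z),4))
k=ray(w,473*K,68*K,.108)[:2]-[.5805,.0707];a=np.arctan2(k[1],k[0]);print(np.hypot(*k),np.degrees(a))
t=np.array([.5805,.0707])+.035*np.array([np.cos(a),np.sin(a)]);print(t)
go([*t,.081],np.pi/2-.027)
```

```text
knob [0.5474 0.0754 0.108 ]
lock [0.6584 0.0914 0.096 ]
disc [0.5787 0.0704 0.062 ]
0.03343179596734974 171.86046074279267
[0.54585258 0.07565545]
shift [0.1095 0.027  0.0904] turn 0.001 (shift given before turning) q7 1.52
```

```bash
echo '[0.037, 0.009, 0, 0, 0.5, 0.037, 0.009, 0, 0, 0.5, 0.035, 0.009, 0, 0, 0.5, 0, 0, 0.03, 0, 0.5, 0, 0, 0, 0, 0.5, 0, 0, 0, 0, 0.5]' | python3 nudge.py 30
python3 - <<'E'
from h import *
go([.5459,.0756,.081],np.pi/2-.027)
E
```

```text
clock: 13.35
position: [0.5475, 0.075, 0.1421]
ee_rot: [-0.041, -3.14, 0.0]
force: [1.2, 0.2, 0.1]
width: 0.499
gripper_force: 0.0
shift [0.0015 0.0006 0.0611] turn 0.001 (shift given before turning) q7 1.43
```

```bash
echo '[0.001, 0, 0.03, 0, 0.5, 0, 0, 0.03, 0, 0.4, 0, 0, 0, 0, 0, 0, 0, 0, 0, 0, 0, 0, 0, 0, 0, 0, 0, 0, 0, 0, 0, 0, 0, 0, 0]' | python3 nudge.py 45
python3 - <<'E'
from h import *
p=pose();a0=np.arctan2(.0049,-.0347);d=p[:2,3]-[.5805,.0707];print(d,np.hypot(*d),np.degrees(np.arctan2(d[1],d[0])))
a0=np.arctan2(d[1],d[0])
for k in range(10):
    a,b=a0-k*np.pi/5,a0-(k+1)*np.pi/5
    v=.035*np.array([np.cos(b)-np.cos(a),np.sin(b)-np.sin(a),0]);print(k,np.round(p[:3,:3].T@v,4)[:2])
E
```

```text
clock: 14.05
position: [0.5485, 0.0761, 0.0834]
ee_rot: [0.04, 3.138, 0.002]
force: [0.4, 3.3, 6.9]
width: 0.164
gripper_force: 45.0
[-0.03202554  0.00544591] 0.03248527420323035 170.34922850216546
0 [-0.0096  0.0194]
1 [-0.0191  0.0101]
2 [-0.0214 -0.0031]
3 [-0.0155 -0.0151]
4 [-0.0037 -0.0213]
5 [ 0.0096 -0.0194]
6 [ 0.0191 -0.0101]
7 [0.0214 0.0031]
8 [0.0155 0.0151]
9 [0.0037 0.0213]
```

```bash
echo '[-0.0096, 0.0194, -0.001, 0, 0, -0.0191, 0.0101, 0, 0, 0, -0.0214, -0.0031, 0, 0, 0, -0.0155, -0.0151, 0, 0, 0]' | python3 nudge.py 45; echo '[-0.0037, -0.0213, 0, 0, 0]' | python3 nudge.py 45
```

```text
clock: 14.45
position: [0.6112, 0.0908, 0.0833]
ee_rot: [-0.032, -3.137, -0.008]
force: [-10.9, 9.3, 5.6]
width: 0.168
gripper_force: 45.0
clock: 14.55
position: [0.618, 0.0688, 0.0835]
ee_rot: [0.032, 3.139, 0.008]
force: [-2.0, 7.7, -3.3]
width: 0.162
gripper_force: 45.0
```

```bash
echo '[0.0096, -0.0194, 0, 0, 0, 0.0191, -0.0101, 0, 0, 0]' | python3 nudge.py 45;echo '[0.0214, 0.0031, 0, 0, 0]' | python3 nudge.py 45
```

```text
clock: 14.75
position: [0.5874, 0.0347, 0.0833]
ee_rot: [0.042, 3.14, 0.002]
force: [-2.1, 19.6, 1.7]
width: 0.159
gripper_force: 45.0
clock: 14.85
position: [0.5662, 0.0386, 0.0835]
ee_rot: [0.043, 3.138, 0.003]
force: [10.8, 18.5, -9.5]
width: 0.168
gripper_force: 45.0
```

```bash
echo '[0.0145, 0.0166, 0, 0, 0, 0.0037, 0.0213, 0, 0, 0, 0, 0, 0, 0, 0]' | python3 nudge.py 45
python3 - <<'E'
from h import *
o=arm.observe();d=o["position"][:2]-[.5805,.0707];u=d/np.hypot(*d);t=np.array([u[1],-u[0]]);f=o["force"][:2];print(np.hypot(*d),np.degrees(np.arctan2(d[1],d[0])),"radial",f@u,"tang",f@t)
E
```

```text
clock: 15.15
position: [0.5491, 0.0793, 0.0835]
ee_rot: [0.036, 3.138, 0.002]
force: [1.6, -1.3, 0.3]
width: 0.164
gripper_force: 45.0
0.03251838385310818 164.61383733350732 radial -1.868227546788583 tang -0.7850325413259881
```

```bash
echo '[0, 0, 0, 0, 0.4, 0, 0, 0, 0, 0.4, 0, 0, 0, 0, 0.4, 0, 0, -0.045, 0, 0.5, 0, 0, -0.045, 0, 0.5, -0.036, -0.01, 0, 0, 0.5, -0.036, -0.008, 0, 0, 0.5, -0.036, -0.008, 0, 0, 0.5, 0, 0, 0, 0, 0.5, 0, 0, 0, 0, 0.5]' | python3 nudge.py
python3 - <<'E'
from h import *
w=shot("wrist","w5.png");cv2.imwrite("pics/w5b.png",cv2.resize(w["image"],(800,600),interpolation=cv2.INTER_CUBIC))
go([.660,.0936,.071],np.pi/2-.027)
E
```

```text
clock: 16.15
position: [0.6553, 0.047, 0.172]
ee_rot: [-0.043, -3.14, 0.001]
force: [-0.1, 0.2, -0.4]
width: 0.503
gripper_force: 0.0
shift [-0.0044  0.0462  0.1012] turn 0.0 (shift given before turning) q7 1.52
```

View pics/w5b.png

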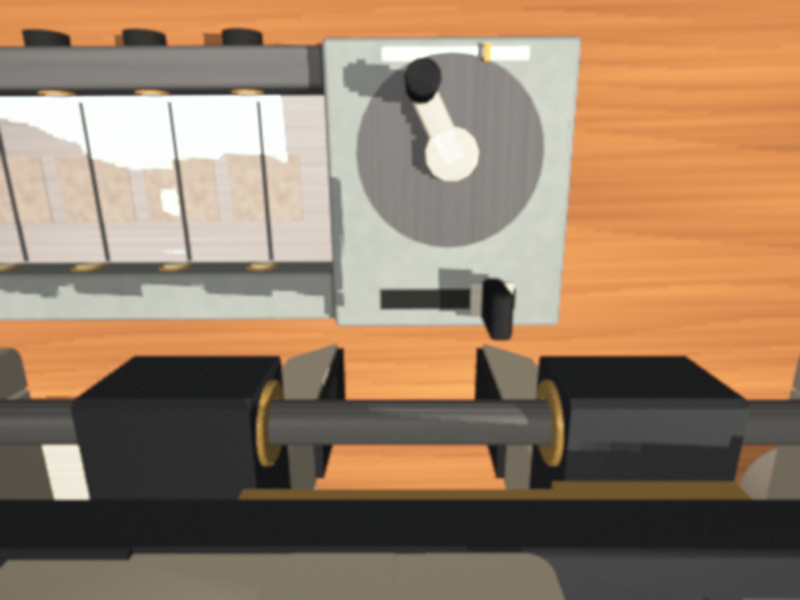

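The pointer at (486,50) is past the cross at about x=479, and the drag is gone, so the crank reads about 34 rad. Now I'll slide the lock back.

```bash
echo '[-0.004, 0.045, 0.02, 0, 0.5, 0, 0, 0.04, 0, 0.5, 0, 0, 0.04, 0, 0.5, 0, 0, 0, 0, 0, 0, 0, 0, 0, 0, 0, 0, 0, 0, 0, 0, 0, 0, 0, 0, 0, 0, 0, 0, 0]' | python3 nudge.py 20
```

```text
clock: 17.0
position: [0.6616, 0.0929, 0.0747]
ee_rot: [0.041, 3.138, 0.001]
force: [-0.4, -0.9, 8.3]
width: 0.128
gripper_force: 20.0
```

```bash
echo '[0, -0.01, -0.002, 0, 0, 0, -0.012, 0, 0, 0, 0, -0.012, 0, 0, 0, 0, -0.012, 0, 0, 0, 0, -0.007, 0, 0, 0, 0, 0, 0, 0, 0, 0, 0, 0, 0, 0]' | python3 nudge.py 20
```

```text
clock: 17.7
position: [0.6603, 0.043, 0.0748]
ee_rot: [0.037, 3.139, 0.006]
force: [6.0, 8.3, -9.1]
width: 0.131
gripper_force: 20.0
```

```bash
echo '[0, 0.001, 0, 0, 0.5, 0, 0, 0, 0, 0.5, 0, 0, 0, 0, 0.5, 0, 0, 0, 0, 0.5, 0, 0, -0.045, 0, 0.5, 0.03, -0.02, -0.04, 0, 0.5, 0.03, -0.025, -0.03, 0, 0.5, 0.03, -0.035, -0.02, 0, 0.5, 0.03, -0.035, -0.02, 0, 0.5, 0, -0.04, -0.02, 0, 0.5]' | python3 nudge.py
echo '[0, 0, 0, 0, 0.5, 0, 0, 0, 0, 0.5]' | python3 nudge.py
python3 - <<'E'
from h import *
w=shot("wrist","w6.png");np.save("w6T.npy",w["T"]);cv2.imwrite("pics/w6b.png",cv2.resize(w["image"],(800,600),interpolation=cv2.INTER_CUBIC))
print(np.round(pose()[:3,3],3))
E
```

```text
clock: 18.7
position: [0.5338, -0.1101, 0.2477]
ee_rot: [-0.04, -3.14, -0.002]
force: [0.2, -0.1, 1.3]
width: 0.497
gripper_force: 0.0
clock: 18.9
position: [0.5377, -0.1106, 0.2474]
ee_rot: [0.045, 3.139, 0.0]
force: [0.2, 1.5, 0.4]
width: 0.499
gripper_force: 0.0
[ 0.538 -0.109  0.247]
```

View pics/w6b.png

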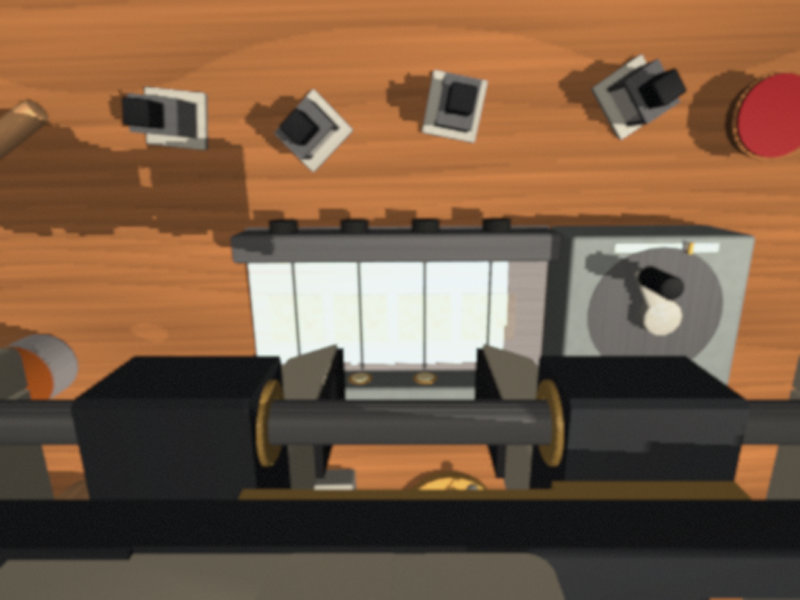

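The cells are at roughly (660,90), (455,105), (312,130) and (165,118), and the bay marks show faintly. I'll crop the cells and stretch contrast on the bays.

Run:
```python
import cv2,numpy as np
im=cv2.imread("pics/w6.png");t=[]
for u,v in[(165,118),(312,130),(455,105),(642,95)]:
    x,y=int(u*.64)-33,max(0,int(v*.64)-25);c=im[y:y+50,x:x+66];print(x,y)
    t.append(cv2.resize(c,(396,300),interpolation=cv2.INTER_CUBIC))
cv2.imwrite("pics/m1.png",np.vstack([np.hstack(t[:2]),np.hstack(t[2:])]))
b=im[165:240,155:345,0].astype(int)
for v in (198,205,212):
    r=im[v,155:345].astype(int);print(v,[int(x) for x in (r[:,2]-r[:,0])])
for u in (187,217,247,280,297,325):
    r=im[165:236,u].astype(int);print(u,[int(x) for x in (r[:,2]-r[:,0])])
```

```text
72 50
166 58
258 42
377 35
198 [119, 119, 119, 119, 109, 69, 23, 5, 1, 1, 1, 1, 1, 1, 1, 1, 2, 4, 5, 6, 7, 8, 9, 8, 7, 5, 4, 2, 2, 2, 3, 3, 3, 5, 6, 8, 6, 6, 5, 5, 6, 6, 6, 6, 8, 10, 10, 10, 9, 9, 8, 5, 0, -1, -2, -2, -2, -1, 2, 4, 5, 6, 7, 9, 8, 7, 6, 4, 2, 1, 2, 3, 4, 3, 5, 6, 8, 7, 5, 5, 6, 6, 6, 5, 6, 8, 10, 11, 9, 9, 8, 7, 2, -2, -4, -5, -5, -5, -4, 0, 3, 4, 5, 7, 9, 8, 7, 5, 4, 2, 1, 1, 3, 4, 3, 5, 6, 7, 6, 5, 6, 6, 5, 5, 4, 5, 8, 10, 11, 9, 8, 8, 7, 3, -1, -4, -6, -5, -6, -4, -1, 2, 4, 5, 7, 8, 7, 7, 6, 4, 1, 0, 1, 2, 3, 3, 4, 6, 6, 7, 5, 4, 5, 5, 4, 4, 5, 7, 10, 23, 31, 32, 33, 31, 29, 23, 19, 18, 18, 17, 18, 17, 17, 16, 17, 17, 18, 17, 17, 18]
205 [114, 115, 115, 115, 114, 101, 57, 16, 2, 0, 0, 0, 0, 0, 0, -1, 0, 2, 5, 7, 6, 5, 5, 5, 6, 7, 9, 10, 11, 11, 11, 10, 8, 12, 9, 6, 6, 4, 6, 7, 9, 9, 8, 8, 8, 9, 9, 8, 6, 5, 4, 4, 0, -2, -4, -4, -3, -3, 0, 4, 7, 5, 5, 4, 5, 6, 6, 8, 10, 11, 10, 10, 9, 8, 11, 9, 5, 6, 4, 5, 7, 8, 9, 9, 8, 8, 9, 8, 7, 4, 3, 3, 1, -3, -6, -7, -6, -6, -5, -1, 3, 5, 5, 4, 4, 4, 5, 6, 7, 9, 9, 10, 8, 8, 7, 8, 7, 4, 3, 3, 5, 6, 8, 9, 9, 8, 8, 9, 8, 6, 4, 3,
[... 1679 characters left out ...]
, -6, -1, 2, 4, 6, 5, 4, 4, 5, 4, 4, 5, 6, 4, 2, 1, 3, 6, 8, 11, 12, 11, 7, 5, 3, 2, 1, 2, 2, 1, 0, -2, -4, -4, -4, -5, -5, -6, -7, -6, -5, -4, -6, -7, -4, 11, 18, 18, 17]
297 [7, 1, -8, -8, -7, -6, -7, -6, -6, -6, -6, -6, -7, -8, -8, -9, -9, -8, -7, -6, -5, -6, -5, 2, 6, 6, 6, 5, 6, 5, 5, 4, 4, 4, 3, 3, 2, 3, 4, 5, 5, 5, 5, 5, 4, 5, 5, 6, 8, 8, 7, 5, 2, -2, -4, -4, -4, -4, -5, -6, -7, -5, -4, -3, -5, -5, -1, 12, 17, 19, 17]
325 [8, 5, 2, 3, 3, 4, 4, 4, 6, 7, 8, 8, 7, 7, 5, 6, 7, 10, 10, 12, 12, 13, 16, 20, 24, 25, 25, 26, 27, 29, 29, 30, 30, 31, 29, 29, 30, 31, 31, 31, 31, 31, 32, 34, 34, 34, 34, 34, 35, 35, 33, 32, 26, 20, 17, 18, 17, 18, 17, 18, 19, 20, 22, 22, 21, 21, 22, 21, 22, 22, 21]
```

View pics/m1.png

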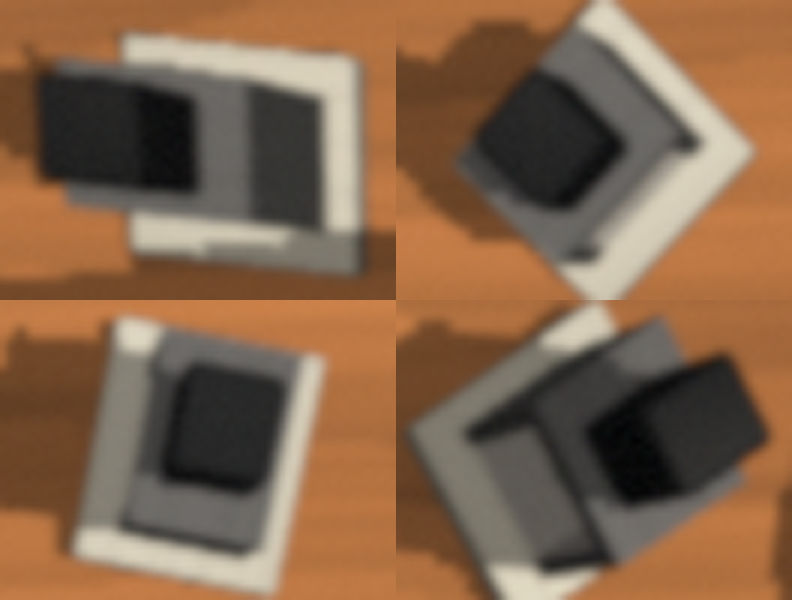

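In the crops, A shows a solid cheek on its right, so its windows face up and down in the image (already along world x). B's window faces lower-right, C's windows face left and right (its foot is longer vertically), and D's window faces lower-left. Now for world poses.

```bash
cat > c.py <<'E'
from h import *
w=shot("wrist");w["T"]=np.load("w6T.npy")
off={"A":(72,50),"B":(166,58),"C":(258,42),"D":(377,35)}
def P(n,u,v,z): return ray(w,off[n][0]+(u+.5)/6-.5,off[n][1]+(v+.5)/6-.5,z)[:2]
F={"A":[(122,35),(358,58),(360,273),(130,252)],"B":[(204,-3),(359,150),(209,305)],"C":[(115,18),(325,55),(275,295),(75,257)],"D":[(14,130),(209,0)]}
cap={"A":(89,131),"B":(149,140),"C":(228,125),"D":(318,125)}
for n in F:
    p=[P(n,*q,.006) for q in F[n]];c=(p[0]+p[2])/2 if len(p)>2 else None
    e=[p[i+1]-p[i] for i in range(len(p)-1)]
    print(n,"foot c",c,"cap c",P(n,*cap[n],.064),"edges",[(round(float(np.hypot(*x)),4),round(float(np.degrees(np.arctan2(x[1],x[0])))%180,1)) for x in e])
for i in(33.5,74.3,115,156): print("bay",np.round(ray(w,155+i,203,.008)[:2],4))
E
python3 c.py
```

```text
A foot c [ 0.43076147 -0.28875533] cap c [ 0.43103983 -0.28833237] edges [(0.0465, 83.0), (0.0412, 172.3), (0.0467, 83.2)]
B foot c [ 0.44278853 -0.18321632] cap c [ 0.44349537 -0.18210491] edges [(0.0415, 44.3), (0.0442, 131.8)]
C foot c [ 0.42877039 -0.07327234] cap c [ 0.42886432 -0.07297751] edges [(0.0421, 79.1), (0.046, 168.0), (0.0415, 78.1)]
D foot c None cap c [0.42631904 0.06316448] edges [(0.0427, 121.7)]
bay [ 0.5947 -0.2111]
bay [ 0.5963 -0.1563]
bay [ 0.5979 -0.1017]
bay [ 0.5996 -0.0466]
```

Run:
```python
from h import *
w=shot("top","top1.png");go([.431,-.2885,.14],np.radians(172.5))
```

```text
shift [ 0.1021 -0.1831  0.106 ] turn -1.464 (shift given before turning) q7 1.75
```

```bash
echo '[0.02, -0.036, 0.02, 0, 0.5, 0.02, -0.036, 0.02, 0, 0.5, 0.02, -0.036, 0.02, 0, 0.5, 0.02, -0.036, 0.02, 0, 0.5, 0.02, -0.036, 0.02, 0, 0.5, 0, 0, 0, -0.146, 0.5, 0, 0, 0, -0.146, 0.5, 0, 0, 0, -0.146, 0.5, 0, 0, 0, -0.146, 0.5, 0, 0, 0, -0.146, 0.5]' | python3 nudge.py
echo '[0, 0, 0, -0.146, 0.5, 0, 0, 0, -0.146, 0.5, 0, 0, 0, -0.146, 0.5, 0, 0, 0, -0.146, 0.5, 0, 0, 0, -0.146, 0.5, 0, 0, 0, 0, 0.5, 0, 0, 0, 0, 0.5]' | python3 nudge.py
python3 - <<'E'
from h import *
go([.431,-.2885,.0435],np.radians(172.5))
w=shot("wrist","w7.png");print(np.array(proj(w,[.431,-.2885,.064]))/K)
cv2.imwrite("pics/w7b.png",cv2.resize(w["image"],(800,600),interpolation=cv2.INTER_CUBIC))
E
```

```text
clock: 20.05
position: [0.4332, -0.2849, 0.1449]
ee_rot: [1.051, -2.956, -0.004]
force: [-0.8, -0.2, -0.9]
width: 0.502
gripper_force: 0.0
clock: 20.75
position: [0.4279, -0.2828, 0.1375]
ee_rot: [1.793, -2.563, -0.038]
force: [-0.4, 0.6, 0.4]
width: 0.503
gripper_force: 0.0
shift [ 0.0045 -0.0075  0.0938] turn -0.219 (shift given before turning) q7 2.73
[397.29519788 300.87117133]
```

View pics/w7b.png

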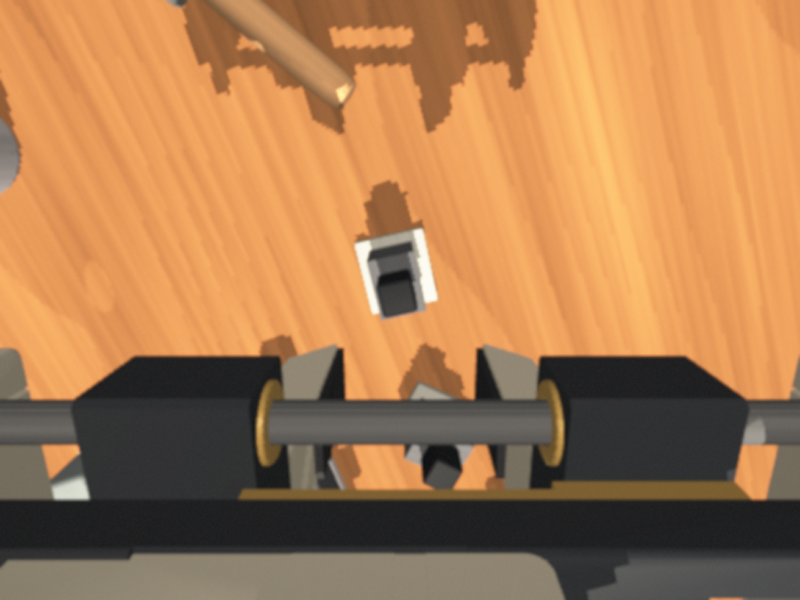

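```bash
echo '[0, 0, 0, 0.146, 0.5, 0, 0, 0, 0.146, 0.5, 0, 0, 0, 0.146, 0.5, 0, 0, 0, 0.146, 0.5, 0, 0, 0, 0.146, 0.5, 0, 0, 0, 0.146, 0.5, 0, 0, 0, 0.146, 0.5, 0, 0, 0, 0.146, 0.5, 0, 0, 0, 0.146, 0.5, 0, 0, 0, 0.146, 0.5]' | python3 nudge.py
echo '[0, 0, 0, 0.146, 0.5, 0, 0, 0, 0.146, 0.5, 0, 0, 0, 0.146, 0.5, 0, 0, 0, 0.146, 0.5, 0, 0, 0, 0.146, 0.5, 0, 0, 0, 0.146, 0.5, 0, 0, 0, 0.146, 0.5, 0, 0, 0, 0.146, 0.5, 0, 0, 0, 0.146, 0.5, 0, 0, 0, 0.146, 0.5]' | python3 nudge.py
echo '[0, 0, 0, 0, 0.5, 0, 0, 0, 0, 0.5]' | python3 nudge.py
python3 - <<'E'
from h import *
go([.431,-.2885,.0435],np.radians(172.5));print(np.round(pose(),3).tolist())
E
```

```text
clock: 21.8
position: [0.4287, -0.2836, 0.1396]
ee_rot: [-0.38, -3.094, -0.004]
force: [-0.6, -0.3, 0.4]
width: 0.498
gripper_force: 0.0
clock: 22.8
position: [0.429, -0.2837, 0.1402]
ee_rot: [-2.351, -2.056, 0.02]
force: [0.0, -0.5, 0.6]
width: 0.496
gripper_force: 0.0
clock: 23.0
position: [0.4288, -0.2834, 0.1397]
ee_rot: [-2.337, -2.07, 0.02]
force: [0.0, -0.5, 0.2]
width: 0.498
gripper_force: 0.0
shift [-0.0052  0.0051  0.0961] turn 0.01 (shift given before turning) q7 0.21
[[0.121, 0.992, -0.023, 0.429], [0.993, -0.121, 0.006, -0.283], [0.003, -0.023, -1.0, 0.14], [0.0, 0.0, 0.0, 1.0]]
```

```bash
echo '[-0.005, 0.005, 0.036, 0, 0.5, 0, 0, 0.04, 0, 0.5, 0, 0, 0.018, 0.01, 0.5, 0, 0, 0, 0, 0.5]' | python3 nudge.py 20
python3 - <<'E'
from h import *
go([.431,-.2885,.044],np.radians(172.5))
E
```

```text
clock: 23.4
position: [0.4286, -0.2875, 0.0426]
ee_rot: [-2.344, -2.053, 0.023]
force: [0.2, 0.6, 0.2]
width: 0.5
gripper_force: 0.0
shift [-0.0007  0.0025 -0.0015] turn -0.001 (shift given before turning) q7 0.15
```

```bash
echo '[-0.001, 0.002, -0.001, 0, 0.3, 0, 0, 0, 0, 0, 0, 0, 0, 0, 0, 0, 0, 0, 0, 0, 0, 0, 0, 0, 0, 0, 0, 0, 0, 0]' | python3 nudge.py 25
echo '[0, 0, -0.04, 0, 0, 0, 0, -0.04, 0, 0, 0, 0, -0.03, 0, 0, 0, 0, 0, 0, 0]' | python3 nudge.py 25
python3 - <<'E'
from h import *
go([.5950,-.2110,.154],-.027)
E
```

```text
clock: 24.0
position: [0.4323, -0.2897, 0.0462]
ee_rot: [-2.35, -2.053, 0.02]
force: [-2.6, 1.1, 6.5]
width: 0.194
gripper_force: 25.0
clock: 24.4
position: [0.4372, -0.2914, 0.1595]
ee_rot: [-2.354, -2.057, 0.016]
force: [1.4, -0.2, -1.9]
width: 0.193
gripper_force: 25.0
shift [0.1009 0.1456 0.0031] turn -0.108 (shift given before turning) q7 0.21
```

```bash
echo '[0.025, 0.036, 0, 0, 0, 0.025, 0.036, 0, 0, 0, 0.025, 0.036, 0, 0, 0, 0.025, 0.036, 0.003, 0, 0, 0, 0, 0, -0.108, 0, 0, 0, 0, 0, 0, 0, 0, 0, 0, 0]' | python3 nudge.py 25
python3 - <<'E'
from h import *
go([.5950,-.2110,.056],-.027);d=pose()
w=shot("wrist","w8.png");cv2.imwrite("pics/w8b.png",cv2.resize(w["image"],(800,600),interpolation=cv2.INTER_CUBIC))
E
```

```text
clock: 25.1
position: [0.5896, -0.2113, 0.1483]
ee_rot: [-2.237, -2.171, 0.021]
force: [0.2, -0.1, -1.4]
width: 0.191
gripper_force: 25.0
shift [-0.0003  0.0079  0.0921] turn -0.003 (shift given before turning) q7 0.06
```

View pics/w8b.png

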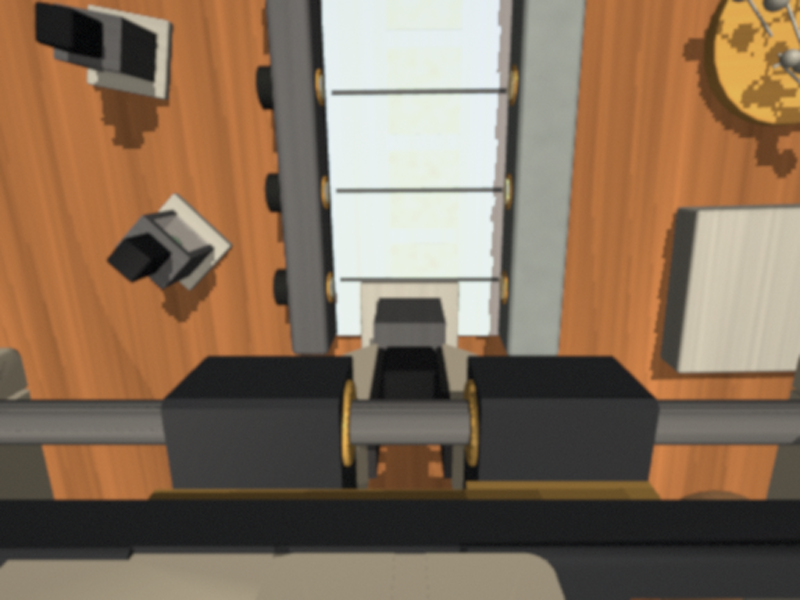

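The held cell sits square, with its cheek facing along y. Bay marks show at x≈388–461 with lines at rows 92, 190 and 280, which lets me cross-check bay x and y.

Run:
```python
from h import *
w=shot("wrist")
for n,l,r,v in(("bay2",389,461.5,92),("bay1",388.5,460.5,190),("bay0",390,460,280)):
    a,b=ray(w,l*K,v*K,.008),ray(w,r*K,v*K,.008);print(n,(a+b)[:2]/2,b[0]-a[0])
im=w["image"].astype(int)
for v in (46,75,108,134): print(v,235,(im[v,235:310,2]-im[v,235:310,0]).tolist())
```

```text
bay2 [ 0.59931838 -0.10138949] 0.0414369006759544
bay1 [ 0.597579  -0.1562471] 0.04329389710056164
bay0 [ 0.59656701 -0.21191399] 0.04419934672091008
46 235 [-9, -9, -9, -8, -7, -6, -4, -4, -5, -6, -6, -6, -2, 1, 2, 3, 4, 4, 4, 3, 2, 1, 2, 1, 1, 1, 1, 1, 2, 1, 1, 0, 0, -1, 0, 0, 2, 2, 4, 5, 7, 9, 9, 10, 9, 7, 6, 4, 1, 0, -1, -1, -2, -3, -3, -2, -2, -1, 1, -1, -5, -8, -8, -7, -7, -8, -8, -9, -10, -10, -10, -11, -12, -12, -12]
75 235 [-6, -8, -9, -8, -8, -6, -5, -6, -5, -6, -6, -6, -4, 2, 6, 8, 7, 7, 6, 6, 5, 5, 5, 4, 4, 3, 4, 5, 5, 6, 7, 7, 6, 5, 4, 3, 2, 2, 2, 3, 4, 5, 5, 5, 3, 1, 0, -1, -2, -1, 1, 3, 4, 6, 7, 6, 5, 4, 2, -3, -6, -7, -6, -5, -6, -7, -8, -8, -9, -8, -10, -11, -12, -11, -9]
108 235 [-5, -6, -6, -8, -7, -6, -6, -6, -6, -5, -5, -5, -5, -3, 0, 1, 4, 5, 5, 4, 4, 3, 3, 3, 3, 4, 3, 4, 3, 4, 4, 3, 1, -1, -1, 0, 2, 3, 5, 8, 10, 11, 13, 11, 9, 8, 6, 4, 2, 1, 0, 1, 0, 0, 0, 0, 1, 1, 0, -2, -4, -4, -3, -4, -6, -8, -7, -8, -7, -7, -10, -11, -10, -8, -6]
134 235 [-4, -4, -5, -6, -6, -6, -6, -6, -5, -6, -4, -3, -4, -2, 3, 6, 7, 8, 7, 6, 7, 7, 7, 6, 5, 4, 4, 4, 5, 6, 7, 7, 8, 9, 8, 7, 7, 6, 5, 5, 4, 5, 4, 3, 3, 1, 2, 1, 3, 5, 7, 9, 10, 9, 9, 8, 7, 5, 1, -2, -3, -2, -3, -4, -5, -6, -6, -5, -6, -7, -8, -8, -6, -5, -6]
```

```bash
echo '[0, 0.007, 0.03, 0, 0, 0, 0, 0.03, 0, 0, 0, 0, 0, 0, 0]' | python3 nudge.py 25
python3 - <<'E'
from h import *
go([.5955,-.2113,.0545],-.027)
E
```

```text
clock: 25.5
position: [0.5927, -0.2106, 0.0856]
ee_rot: [-2.233, -2.169, 0.025]
force: [-1.2, 0.2, -3.0]
width: 0.195
gripper_force: 25.0
shift [-0.0009  0.0038  0.031 ] turn -0.002 (shift given before turning) q7 0.03
```

```bash
echo '[0, 0.003, 0.02, 0, 0, 0, 0, 0.009, 0, 0, 0, 0, 0.002, 0, 0, 0, 0, 0, 0, 0]' | python3 nudge.py 25
```

```text
clock: 25.9
position: [0.5986, -0.2103, 0.0588]
ee_rot: [-2.235, -2.175, 0.018]
force: [0.8, -0.5, -1.8]
width: 0.196
gripper_force: 25.0
```

Run:
```python
from h import *
go([.5955,-.2113,.0545],-.027)
```

```text
shift [-0.0011 -0.0029  0.0044] turn -0.0 (shift given before turning) q7 0.02
```

```bash
echo '[-0.001, -0.003, 0.003, 0, 0, 0, 0, 0.002, 0, 0, 0, 0, 0, 0, 0, 0, 0, 0, 0, 0]' | python3 nudge.py 25
```

```text
clock: 26.3
position: [0.5953, -0.2113, 0.0542]
ee_rot: [-2.235, -2.176, 0.019]
force: [-2.6, -0.5, 6.0]
width: 0.193
gripper_force: 25.0
```

```bash
echo '[0, 0, 0, 0, 0.45, 0, 0, 0, 0, 0.45, 0, 0, 0, 0, 0.45, 0, 0, -0.03, 0, 0.45, 0, 0, -0.04, 0, 0.45, 0, 0, -0.03, 0, 0.45, 0, 0, 0, 0, 0.45]' | python3 nudge.py 25
python3 - <<'E'
from h import *
go([.443,-.1828,.15],np.radians(44))
w=shot("top","top2.png");a=cv2.imread("pics/top1.png")
# change check around remaining cells
for n,p in dict(B=[.443,-.183,.03],C=[.429,-.073,.03],D=[.427,.063,.03]).items():
    u,v=map(int,proj(w,p));d=np.abs(w["image"][v-16:v+17,u-16:u+17].astype(int)-a[v-16:v+17,u-16:u+17]).mean();print(n,u,v,round(d,1))
E
```

```text
clock: 27.0
position: [0.6008, -0.2121, 0.1579]
ee_rot: [-2.239, -2.18, 0.012]
force: [-0.3, 0.4, 0.1]
width: 0.452
gripper_force: 0.0
shift [ 0.025  -0.1584  0.0108] turn -0.795 (shift given before turning) q7 0.06
B 304 223 54.5
C 271 228 44.7
D 229 229 2.2
```

```bash
echo '[0.006, -0.039, 0, 0, 0.45, 0.006, -0.039, 0, 0, 0.45, 0.006, -0.039, 0, 0, 0.45, 0.006, -0.039, 0.008, 0, 0.45, 0, 0, 0, -0.14, 0.45, 0, 0, 0, -0.14, 0.45, 0, 0, 0, -0.14, 0.45, 0, 0, 0, -0.14, 0.45, 0, 0, 0, -0.14, 0.45, 0, 0, 0, -0.095, 0.45]' | python3 nudge.py 25
echo '[0, 0, 0, 0, 0.45, 0, 0, 0, 0, 0.45]' | python3 nudge.py
python3 - <<'E'
from h import *
go([.443,-.1828,.044],np.radians(44))
w=shot("wrist","w9.png");im=w["image"]
for n,p in dict(B=[.443,-.1828,.064],C=[.4288,-.073,.064],D=[.4263,.0632,.064]).items(): print(n,np.round(np.array(proj(w,p))/K))
cv2.imwrite("pics/w9b.png",cv2.resize(im,(800,600),interpolation=cv2.INTER_CUBIC))
E
```

```text
clock: 28.05
position: [0.4416, -0.1833, 0.148]
ee_rot: [-1.208, -2.87, 0.002]
force: [-0.1, -0.2, 0.2]
width: 0.451
gripper_force: 0.0
clock: 28.25
position: [0.4419, -0.1834, 0.1484]
ee_rot: [-1.221, -2.865, 0.003]
force: [0.8, -0.1, 0.6]
width: 0.447
gripper_force: 0.0
shift [-0.0028  0.0025  0.1044] turn -0.003 (shift given before turning) q7 0.81
B [412. 307.]
C [551. 126.]
D [ 788. -124.]
```

View pics/w9b.png

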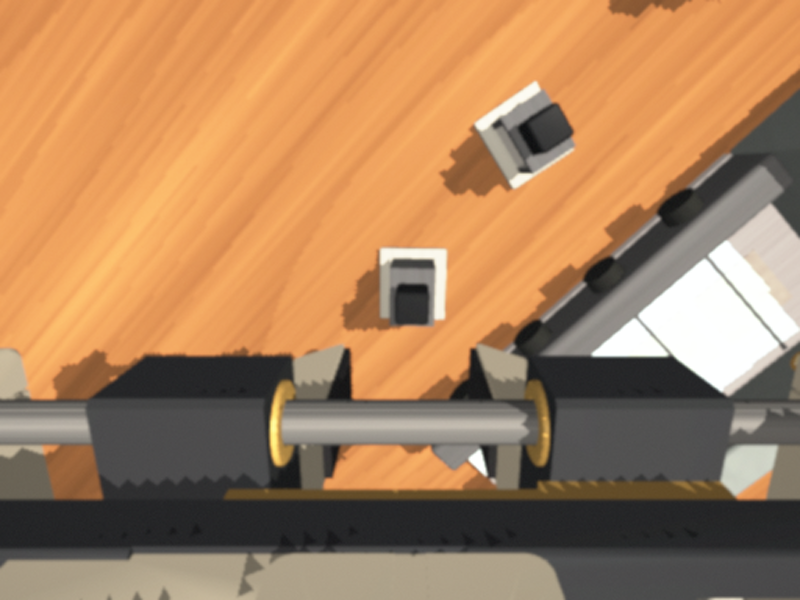

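B matches its prediction at (412,305) and is square to the tool; C is still in place. Descending on B.

```bash
echo '[-0.002, 0.002, 0.034, 0, 0.45, 0, 0, 0.04, 0, 0.45, 0, 0, 0.02, 0, 0.45, 0, 0, 0, 0, 0.45, 0, 0, 0, 0, 0.45]' | python3 nudge.py
python3 - <<'E'
from h import *
go([.443,-.1828,.0445],np.radians(44))
E
```

```text
clock: 28.8
position: [0.4431, -0.1825, 0.0554]
ee_rot: [-1.218, -2.868, 0.003]
force: [0.7, -0.2, -0.2]
width: 0.45
gripper_force: 0.0
shift [-0.0004 -0.0001  0.0109] turn -0.0 (shift given before turning) q7 0.71
```

```bash
echo '[0, 0, 0.01, 0, 0.45, 0, 0, 0, 0, 0.3, 0, 0, 0, 0, 0, 0, 0, 0, 0, 0, 0, 0, 0, 0, 0, 0, 0, 0, 0, 0]' | python3 nudge.py 25
echo '[0, 0, -0.04, 0, 0, 0, 0, -0.04, 0, 0, 0, 0, -0.03, 0, 0, 0, 0, 0, 0, 0]' | python3 nudge.py 25
python3 - <<'E'
from h import *
go([.597,-.1563,.154],-.027)
E
```

```text
clock: 29.4
position: [0.4429, -0.1829, 0.0454]
ee_rot: [-1.217, -2.869, 0.003]
force: [-1.5, 0.0, 3.6]
width: 0.195
gripper_force: 25.0
clock: 29.8
position: [0.4479, -0.1841, 0.1588]
ee_rot: [-1.22, -2.874, 0.003]
force: [0.7, -0.0, -1.0]
width: 0.19
gripper_force: 25.0
shift [-0.0837  0.1266  0.0022] turn 0.795 (shift given before turning) q7 0.82
```

```bash
echo '[-0.021, 0.031, 0, 0, 0, -0.021, 0.031, 0, 0, 0, -0.021, 0.031, 0, 0, 0, -0.02, 0.03, 0, 0, 0, 0, 0, 0, 0.14, 0, 0, 0, 0, 0.14, 0, 0, 0, 0, 0.14, 0, 0, 0, 0, 0.14, 0, 0, 0, 0, 0.14, 0, 0, 0, 0, 0.095, 0]' | python3 nudge.py 25
echo '[0, 0, 0.03, 0, 0, 0, 0, 0, 0, 0, 0, 0, 0, 0, 0, 0, 0, 0, 0, 0]' | python3 nudge.py 25
python3 - <<'E'
from h import *
go([.597,-.1563,.0538],-.027)
E
```

```text
clock: 30.8
position: [0.5908, -0.1577, 0.1504]
ee_rot: [-2.239, -2.168, 0.02]
force: [0.3, 0.3, -0.6]
width: 0.192
gripper_force: 25.0
clock: 31.2
position: [0.5911, -0.1576, 0.1223]
ee_rot: [-2.234, -2.176, 0.018]
force: [0.4, 0.2, -1.4]
width: 0.196
gripper_force: 25.0
shift [0.0009 0.0075 0.0683] turn 0.001 (shift given before turning) q7 -0.03
```

```bash
echo '[0.001, 0.007, 0.03, 0, 0, 0, 0, 0.03, 0, 0, 0, 0, 0, 0, 0, 0, 0, 0, 0, 0]' | python3 nudge.py 25
python3 - <<'E'
from h import *
go([.597,-.1563,.0535],-.027)
E
```

```text
clock: 31.6
position: [0.5965, -0.1563, 0.0624]
ee_rot: [-2.234, -2.175, 0.018]
force: [0.6, 0.4, -1.0]
width: 0.193
gripper_force: 25.0
shift [-0.      0.0007  0.0089] turn 0.0 (shift given before turning) q7 -0.05
```

```bash
echo '[0, 0.001, 0.006, 0, 0, 0, 0, 0.004, 0, 0, 0, 0, 0, 0, 0, 0, 0, 0, 0, 0]' | python3 nudge.py 25
```

```text
clock: 32.0
position: [0.5981, -0.1569, 0.0533]
ee_rot: [-2.237, -2.177, 0.017]
force: [-1.0, -1.1, 5.7]
width: 0.194
gripper_force: 25.0
```

```bash
echo '[0, 0, 0, 0, 0.45, 0, 0, 0, 0, 0.45, 0, 0, 0, 0, 0.45, 0, 0, -0.03, 0, 0.45, 0, 0, -0.04, 0, 0.45, 0, 0, -0.03, 0, 0.45, 0, 0, 0, 0, 0.45, 0, 0, 0, 0, 0.45]' | python3 nudge.py 25
python3 - <<'E'
from h import *
go([.4288,-.073,.15],np.radians(78.5))
E
```

```text
clock: 32.8
position: [0.5999, -0.1571, 0.1521]
ee_rot: [-2.235, -2.176, 0.017]
force: [-1.0, 0.3, -0.0]
width: 0.449
gripper_force: 0.0
shift [ 0.0795 -0.1731  0.0067] turn -1.397 (shift given before turning) q7 -0.02
```

```bash
echo '[0.016, -0.035, 0.002, 0, 0.45, 0.016, -0.035, 0.001, 0, 0.45, 0.016, -0.035, 0.001, 0, 0.45, 0.016, -0.034, 0.001, 0, 0.45, 0.0155, -0.034, 0.001, 0, 0.45, 0, 0, 0, -0.14, 0.45, 0, 0, 0, -0.14, 0.45, 0, 0, 0, -0.14, 0.45, 0, 0, 0, -0.14, 0.45, 0, 0, 0, -0.14, 0.45]' | python3 nudge.py 25
echo '[0, 0, 0, -0.14, 0.45, 0, 0, 0, -0.14, 0.45, 0, 0, 0, -0.14, 0.45, 0, 0, 0, -0.14, 0.45, 0, 0, 0, -0.137, 0.45, 0, 0, 0, 0, 0.45, 0, 0, 0, 0, 0.45, 0, 0, 0, 0, 0.45]' | python3 nudge.py
cat > chk.py <<'E'
import sys
from h import *
x,y,a=map(float,sys.argv[1:4])
w=shot("wrist");im=w["image"];u,v=proj(w,[x,y,.064]);u,v=int(u),int(v)
m=(im.max(2)<60).astype(np.uint8);m[215:]=0
n,l,s,c=cv2.connectedComponentsWithStats(m)
for i in range(1,n):
    if s[i,4]>60 and np.hypot(*(c[i]-[u,v]))<90:
        k=cv2.minAreaRect(np.argwhere(l==i)[:,::-1].astype(np.float32));print("black",s[i].tolist(),np.round(c[i],1),[np.round(q,1) for q in k],np.round(ray(w,*c[i],.055)[:2],4))
print("pred",u,v);go([x,y,.0445],np.radians(a))
E
python3 chk.py .4288 -.073 78.5
```

```text
clock: 33.8
position: [0.4275, -0.0728, 0.1492]
ee_rot: [-1.342, -2.809, 0.005]
force: [0.1, -0.3, 0.5]
width: 0.447
gripper_force: 0.0
clock: 34.6
position: [0.4283, -0.0729, 0.15]
ee_rot: [-0.317, -3.099, -0.009]
force: [0.2, -0.8, 0.4]
width: 0.447
gripper_force: 0.0
black [249, 166, 25, 3, 71] [260.7 167. ] [array([261., 167.]), array([24.,  2.]), np.float64(0.0)] [ 0.4067 -0.0691]
black [251, 181, 20, 24, 471] [260.4 192.5] [array([260.5, 192.5]), array([23., 19.]), np.float64(90.0)] [ 0.428  -0.0737]
pred 261 196
shift [-0.0032 -0.0004  0.1056] turn -0.002 (shift given before turning) q7 1.16
```

```bash
echo '[-0.002, 0, 0.034, 0, 0.45, 0, 0, 0.04, 0, 0.45, 0, 0, 0.02, 0, 0.45, 0, 0, 0, 0, 0.45, 0, 0, 0, 0, 0.45]' | python3 nudge.py
python3 - <<'E'
from h import *
go([.4288,-.073,.0445],np.radians(78.5))
E
```

```text
clock: 35.15
position: [0.4284, -0.0723, 0.0567]
ee_rot: [-0.312, -3.1, -0.009]
force: [0.7, 0.2, 0.2]
width: 0.449
gripper_force: 0.0
shift [-0.0008 -0.0007  0.0122] turn -0.0 (shift given before turning) q7 1.01
```

```bash
echo '[-0.001, -0.001, 0.011, 0, 0.45, 0, 0, 0, 0, 0.3, 0, 0, 0, 0, 0, 0, 0, 0, 0, 0, 0, 0, 0, 0, 0, 0, 0, 0, 0, 0]' | python3 nudge.py 25
echo '[0, 0, -0.04, 0, 0, 0, 0, -0.04, 0, 0, 0, 0, -0.03, 0, 0, 0, 0, 0, 0, 0, 0, 0, 0, 0, 0]' | python3 nudge.py 25
python3 - <<'E'
from h import *
go([.5985,-.1015,.154],-.027)
E
```

```text
clock: 35.75
position: [0.4291, -0.0737, 0.0457]
ee_rot: [-0.312, -3.101, -0.009]
force: [-0.7, -0.5, 4.6]
width: 0.193
gripper_force: 25.0
clock: 36.25
position: [0.4314, -0.0749, 0.1554]
ee_rot: [-0.313, -3.102, -0.008]
force: [-1.1, -0.2, -1.6]
width: 0.194
gripper_force: 25.0
shift [-0.169   0.0073 -0.0028] turn 1.397 (shift given before turning) q7 1.17
```

```bash
echo '[-0.042, 0.002, 0, 0, 0, -0.042, 0.002, 0, 0, 0, -0.042, 0.002, 0, 0, 0, -0.042, 0.001, 0, 0, 0, 0, 0, 0, 0.14, 0, 0, 0, 0, 0.14, 0, 0, 0, 0, 0.14, 0, 0, 0, 0, 0.14, 0, 0, 0, 0, 0.14, 0, 0, 0, 0, 0.14, 0]' | python3 nudge.py 25
echo '[0, 0, 0, 0.14, 0, 0, 0, 0, 0.14, 0, 0, 0, 0, 0.14, 0, 0, 0, 0, 0.137, 0, 0, 0, 0.03, 0, 0, 0, 0, 0, 0, 0, 0, 0, 0, 0, 0, 0, 0, 0, 0, 0]' | python3 nudge.py 25
python3 - <<'E'
from h import *
go([.5985,-.1015,.0537],-.027)
E
```

```text
clock: 37.25
position: [0.5961, -0.101, 0.1485]
ee_rot: [-1.555, -2.697, 0.011]
force: [0.2, -0.4, -1.8]
width: 0.192
gripper_force: 25.0
clock: 38.05
position: [0.5968, -0.1008, 0.1212]
ee_rot: [-2.234, -2.176, 0.019]
force: [0.6, 0.4, -2.4]
width: 0.196
gripper_force: 25.0
shift [-0.0012  0.0034  0.0674] turn 0.001 (shift given before turning) q7 -0.09
```

```bash
echo '[-0.001, 0.003, 0.03, 0, 0, 0, 0, 0.03, 0, 0, 0, 0, 0, 0, 0, 0, 0, 0, 0, 0]' | python3 nudge.py 25
python3 - <<'E'
from h import *
go([.5985,-.1015,.0535],-.027)
E
echo '[0, 0, 0.005, 0, 0, 0, 0, 0.003, 0, 0, 0, 0, 0, 0, 0, 0, 0, 0, 0, 0]' | python3 nudge.py 25
```

```text
clock: 38.45
position: [0.5984, -0.1014, 0.0618]
ee_rot: [-2.234, -2.175, 0.018]
force: [0.0, 0.7, -1.4]
width: 0.196
gripper_force: 25.0
shift [-0.0001  0.0003  0.0083] turn 0.001 (shift given before turning) q7 -0.11
clock: 38.85
position: [0.599, -0.1017, 0.0544]
ee_rot: [-2.236, -2.177, 0.016]
force: [-1.6, -1.0, 5.6]
width: 0.194
gripper_force: 25.0
```

```bash
echo '[0, 0, 0, 0, 0.45, 0, 0, 0, 0, 0.45, 0, 0, 0, 0, 0.45, 0, 0, -0.03, 0, 0.45, 0, 0, -0.04, 0, 0.45, 0, 0, -0.03, 0, 0.45, 0, 0, 0, 0, 0.45, 0, 0, 0, 0, 0.45]' | python3 nudge.py 25
python3 - <<'E'
from h import *
go([.4265,.063,.15],np.radians(-59))
E
```

```text
clock: 39.65
position: [0.6007, -0.1022, 0.1534]
ee_rot: [-2.235, -2.176, 0.017]
force: [0.7, 1.0, -0.4]
width: 0.452
gripper_force: 0.0
shift [ 0.1605 -0.1784  0.0088] turn 1.003 (shift given before turning) q7 -0.08
```

```bash
echo '[0.027, -0.03, 0.001, 0, 0.45, 0.027, -0.03, 0.001, 0, 0.45, 0.027, -0.03, 0.001, 0, 0.45, 0.027, -0.03, 0.001, 0, 0.45, 0.026, -0.029, 0.001, 0, 0.45, 0.026, -0.029, 0.001, 0, 0.45, 0, 0, 0, 0.145, 0.45, 0, 0, 0, 0.145, 0.45, 0, 0, 0, 0.145, 0.45, 0, 0, 0, 0.145, 0.45]' | python3 nudge.py 25
echo '[0, 0, 0, 0.145, 0.45, 0, 0, 0, 0.145, 0.45, 0, 0, 0, 0.133, 0.45, 0, 0, 0, 0, 0.45, 0, 0, 0, 0, 0.45, 0, 0, 0, 0, 0.45]' | python3 nudge.py
python3 chk.py .4265 .063 -59
python3 - <<'E'
from h import *
w=shot("wrist","w10.png");cv2.imwrite("pics/w10b.png",cv2.resize(w["image"],(800,600),interpolation=cv2.INTER_CUBIC))
E
```

```text
clock: 40.65
position: [0.4256, 0.0623, 0.1514]
ee_rot: [-2.77, -1.44, 0.032]
force: [-0.2, 0.2, -0.3]
width: 0.456
gripper_force: 0.0
clock: 41.25
position: [0.4263, 0.0624, 0.1521]
ee_rot: [-3.012, -0.841, 0.035]
force: [-0.5, 0.3, -0.4]
width: 0.453
gripper_force: 0.0
black [254, 177, 21, 25, 503] [264.4 189. ] [array([264., 189.]), array([24., 20.]), np.float64(90.0)] [0.4267 0.0621]
pred 263 191
shift [0.0022 0.0017 0.1077] turn 0.002 (shift given before turning) q7 -1.34
```

View pics/w10b.png

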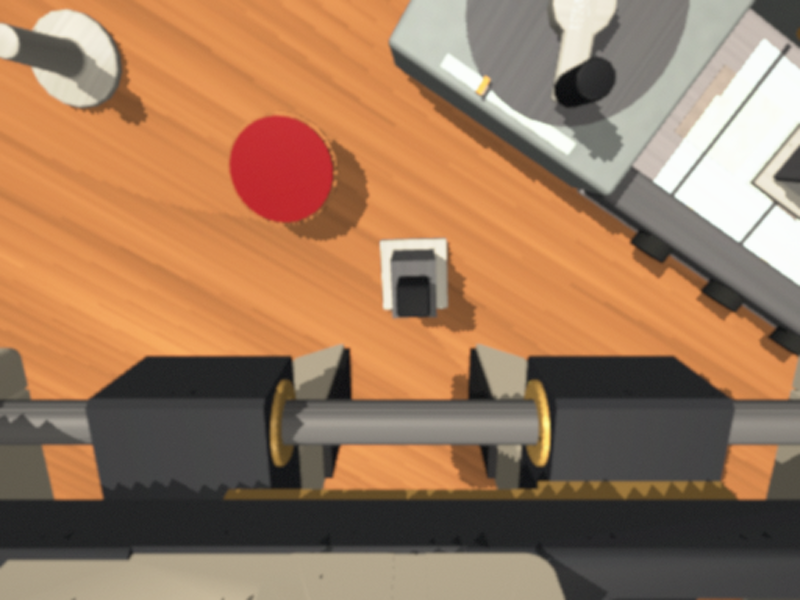

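D at (414,297) is square, with its narrow side along the closing line and its cheek facing the camera. Grasping it.

```bash
echo '[0.002, 0.001, 0.034, 0, 0.45, 0, 0, 0.04, 0, 0.45, 0, 0, 0.02, 0, 0.45, 0, 0, 0, 0, 0.45, 0, 0, 0, 0, 0.45]' | python3 nudge.py
python3 - <<'E'
from h import *
go([.4265,.0625,.0445],np.radians(-59))
E
```

```text
clock: 41.85
position: [0.4267, 0.0635, 0.0589]
ee_rot: [-3.013, -0.837, 0.034]
force: [0.8, -0.3, -0.3]
width: 0.45
gripper_force: 0.0
shift [-0.0005  0.001   0.0144] turn 0.001 (shift given before turning) q7 -1.39
```

```bash
echo '[0, 0.001, 0.013, 0, 0.45, 0, 0, 0, 0, 0.3, 0, 0, 0, 0, 0, 0, 0, 0, 0, 0, 0, 0, 0, 0, 0, 0, 0, 0, 0, 0]' | python3 nudge.py 25
echo '[0, 0, -0.04, 0, 0, 0, 0, -0.04, 0, 0, 0, 0, -0.03, 0, 0, 0, 0, 0, 0, 0, 0, 0, 0, 0, 0]' | python3 nudge.py 25
python3 - <<'E'
from h import *
go([.6,-.0462,.154],-.027)
E
```

```text
clock: 42.45
position: [0.4275, 0.063, 0.0464]
ee_rot: [-3.013, -0.836, 0.031]
force: [-1.0, -1.3, 7.3]
width: 0.193
gripper_force: 24.9
clock: 42.95
position: [0.4296, 0.0617, 0.1558]
ee_rot: [-3.013, -0.836, 0.031]
force: [0.3, -0.3, -2.2]
width: 0.195
gripper_force: 24.8
shift [ 0.0905  0.1802 -0.0031] turn -1.003 (shift given before turning) q7 -1.34
```

```bash
echo '[0.018, 0.036, -0.002, 0, 0, 0.018, 0.036, -0.002, 0, 0, 0.018, 0.036, 0, 0, 0, 0.018, 0.036, 0, 0, 0, 0.018, 0.035, 0, 0, 0, 0, 0, 0, -0.145, 0, 0, 0, 0, -0.145, 0, 0, 0, 0, -0.145, 0, 0, 0, 0, -0.145, 0, 0, 0, 0, -0.145, 0]' | python3 nudge.py 25
echo '[0, 0, 0, -0.145, 0, 0, 0, 0, -0.133, 0, 0, 0, 0.03, 0, 0, 0, 0, 0, 0, 0, 0, 0, 0, 0, 0, 0, 0, 0, 0, 0]' | python3 nudge.py 25
python3 - <<'E'
from h import *
go([.6,-.0462,.0545],-.027)
E
```

```text
clock: 43.95
position: [0.5976, -0.0452, 0.152]
ee_rot: [-2.508, -1.852, 0.027]
force: [-0.8, -0.6, -1.8]
width: 0.193
gripper_force: 25.0
clock: 44.55
position: [0.5983, -0.0448, 0.1247]
ee_rot: [-2.234, -2.175, 0.018]
force: [-0.1, -0.1, -1.4]
width: 0.193
gripper_force: 25.0
shift [-0.0019  0.0035  0.0701] turn 0.0 (shift given before turning) q7 -0.22
```

```bash
echo '[-0.002, 0.003, 0.03, 0, 0, 0, 0, 0.03, 0, 0, 0, 0, 0, 0, 0, 0, 0, 0, 0, 0]' | python3 nudge.py 25
echo '[0, 0, 0.007, 0, 0, 0, 0, 0.003, 0, 0, 0, 0, 0, 0, 0, 0, 0, 0, 0, 0]' | python3 nudge.py 25
```

```text
clock: 44.95
position: [0.5999, -0.0464, 0.0653]
ee_rot: [-2.234, -2.176, 0.018]
force: [0.4, 0.7, -1.8]
width: 0.195
gripper_force: 25.0
clock: 45.35
position: [0.6002, -0.0464, 0.0552]
ee_rot: [-2.235, -2.176, 0.016]
force: [0.7, 1.1, 1.6]
width: 0.194
gripper_force: 25.0
```

```bash
echo '[0, 0, 0.001, 0, 0, 0, 0, 0, 0, 0.45, 0, 0, 0, 0, 0.45, 0, 0, 0, 0, 0.45, 0, 0, -0.03, 0, 0.45, 0, 0, -0.045, 0, 0.45, -0.01, 0, -0.045, 0, 0.45, -0.02, 0, -0.045, 0, 0.45, -0.02, 0, -0.045, 0, 0.45, -0.02, 0, -0.045, 0, 0.45]' | python3 nudge.py 25
echo '[-0.014, 0, -0.045, 0, 0.45, 0, 0, 0, 0, 0.45, 0, 0, 0, 0, 0.45, 0, 0, 0, 0, 0.45]' | python3 nudge.py
python3 - <<'E'
from h import *
w=shot("wrist","w11.png");np.save("w11T.npy",w["T"]);print(np.round(pose()[:3,3],3))
cv2.imwrite("pics/w11b.png",cv2.resize(w["image"],(800,600),interpolation=cv2.INTER_CUBIC))
E
```

```text
clock: 46.35
position: [0.6033, -0.1194, 0.3097]
ee_rot: [-2.234, -2.176, 0.018]
force: [1.2, -0.4, -0.3]
width: 0.446
gripper_force: 0.0
clock: 46.75
position: [0.6039, -0.1326, 0.3513]
ee_rot: [-2.232, -2.175, 0.02]
force: [-1.1, 0.5, -1.2]
width: 0.449
gripper_force: 0.0
[ 0.604 -0.132  0.351]
```

View pics/w11b.png

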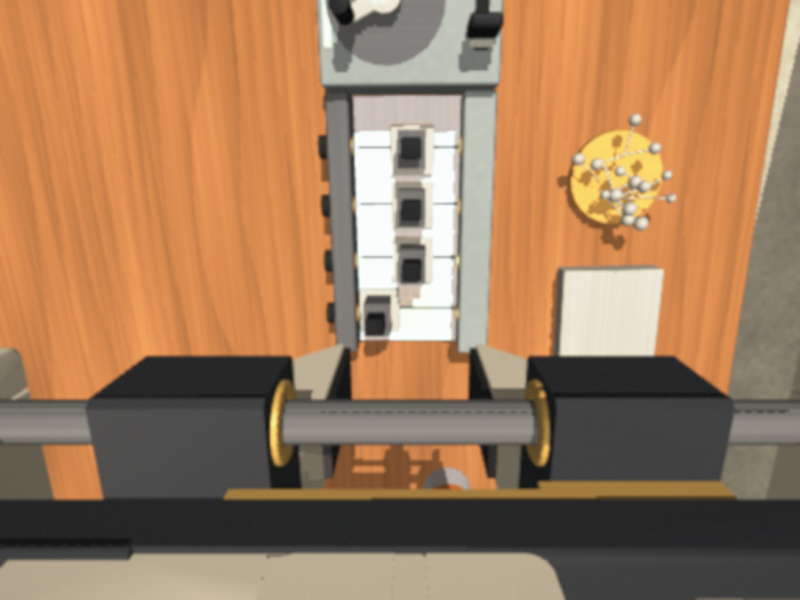

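The last view shows three cells centred. The bay0 cell has been knocked about 20 mm toward the eyepiece, to around (376,316). I'll measure all the caps and fix that one.

```bash
cat > m.py <<'E'
from h import *
w=shot("wrist");im=w["image"]
bays=[(.5955,-.2113),(.597,-.1563),(.5985,-.1015),(.6,-.0462)]
big=cv2.resize(im,None,fx=4,fy=4,interpolation=cv2.INTER_CUBIC)
for lim in (48,62):
  m=(big.max(2)<lim).astype(np.uint8);n,l,s,c=cv2.connectedComponentsWithStats(m)
  for i in range(1,n):
    p=ray(w,*((c[i]+.5)/4-.5),.062)
    if 600<s[i,4]<9000 and .55<p[0]<.68 and -.25<p[1]<.06 and c[i][1]<860:
        k=cv2.minAreaRect(np.argwhere(l==i)[:,::-1].astype(np.float32));print(lim,np.round(p[:2],4),np.round(c[i]/4,1),s[i].tolist(),np.round(k[1],0),round(k[2],1))
for b in bays: print(np.round(proj(w,[*b,.072]),1))
print("lock0 top px",proj(w,[.6602,.0436,.096]),im[10:30,300:325].max(2).tolist()[::4])
E
python3 m.py
```

```text
48 [0.6621 0.0445] [309.2  18.9] [1200, 43, 83, 54, 2903] [78. 53.] 12.1
48 [ 0.5996 -0.0525] [262.9  98.4] [1029, 372, 45, 35, 1036] [34. 44.] 90.0
48 [ 0.5987 -0.1019] [263.1 134.5] [1030, 514, 44, 49, 1945] [48. 43.] 90.0
48 [ 0.5977 -0.1576] [263.5 172.9] [1033, 666, 43, 53, 2046] [41. 52.] 1.6
48 [ 0.5617 -0.2101] [240.6 207.2] [941, 804, 43, 51, 1967] [50. 42.] 90.0
62 [0.6628 0.0458] [309.7  17.7] [1199, 38, 86, 60, 3956] [84. 60.] 5.3
62 [ 0.5845 -0.0021] [250.6  59.6] [845, 225, 350, 121, 4179] [119. 349.] 89.7
62 [ 0.5999 -0.049 ] [263.   95.8] [1026, 357, 51, 53, 2497] [52. 50.] 90.0
62 [ 0.5986 -0.1021] [263.1 134.7] [1027, 512, 50, 54, 2420] [53. 49.] 90.0
62 [ 0.5976 -0.1579] [263.4 173. ] [1030, 664, 48, 57, 2498] [46. 57.] 1.5
62 [ 0.5613 -0.2102] [240.4 207.3] [938, 803, 48, 53, 2384] [52. 47.] 90.0
[262.4 209.4]
[262.4 173.1]
[262.4 134.6]
[262.5  93. ]
lock0 top px (np.float64(310.53893627042254), np.float64(11.815302474363875)) [[159, 103, 59, 55, 62, 65, 66, 66, 66, 67, 66, 67, 67, 67, 68, 68, 68, 68, 68, 68, 65, 85, 143, 195, 218], [81, 35, 34, 41, 46, 47, 48, 48, 49, 49, 49, 48, 48, 49, 50, 50, 51, 52, 52, 51, 48, 75, 143, 195, 219], [29, 15, 19, 20, 19, 19, 16, 21, 20, 18, 20, 17, 19, 18, 19, 18, 19, 20, 18, 31, 77, 143, 194, 217, 222], [26, 12, 17, 14, 15, 14, 17, 15, 18, 12, 15, 14, 17, 17, 17, 15, 21, 52, 107, 153, 168, 179, 201, 218, 222], [122, 137, 146, 148, 145, 145, 148, 148, 147, 143, 145, 145, 147, 147, 147, 143, 141, 166, 190, 187, 178, 197, 218, 221, 222]]
```

```bash
python3 - <<'E'
from h import *
go([.5617,-.2103,.16],-.027)
E
echo '[-0.02, -0.01, 0.045, 0, 0.45, -0.02, -0.01, 0.045, 0, 0.45, -0.02, -0.01, 0.045, 0, 0.45, -0.016, -0.01, 0.045, 0, 0.45, 0, 0, 0.01, 0, 0.45, 0, 0, 0, 0, 0.45, 0, 0, 0, 0, 0.45, 0, 0, 0, 0, 0.45]' | python3 nudge.py
python3 chk.py .5617 -.2103 -1.5
```

```text
shift [-0.0805 -0.0349  0.1914] turn 0.001 (shift given before turning) q7 -0.01
clock: 47.65
position: [0.5599, -0.205, 0.1657]
ee_rot: [-2.234, -2.179, 0.015]
force: [-0.1, -0.3, 0.7]
width: 0.451
gripper_force: 0.0
black [209, 117, 9, 22, 169] [213.2 127.7] [array([213. , 127.5]), array([21.,  8.]), np.float64(90.0)] [ 0.5182 -0.1518]
black [295, 122, 25, 26, 571] [307.5 133.9] [array([307. , 134.5]), array([25., 24.]), np.float64(90.0)] [ 0.5985 -0.159 ]
black [254, 169, 24, 4, 71] [265.2 170.1] [array([265.5, 170.5]), array([23.,  3.]), np.float64(0.0)] [ 0.5616 -0.1897]
black [212, 175, 8, 21, 155] [215.7 184.7] [array([215.5, 185. ]), array([20.,  7.]), np.float64(90.0)] [ 0.517  -0.2021]
black [254, 183, 22, 25, 524] [264.7 195.4] [array([264.5, 195. ]), array([24., 21.]), np.float64(90.0)] [ 0.5607 -0.2129]
black [345, 194, 8, 21, 128] [348.2 204.6] [array([348.2, 204. ]), array([ 6.4, 20.4]), np.float64(4.1)] [ 0.6359 -0.2231]
pred 265 195
shift [-0.0059  0.0047  0.1211] turn 0.001 (shift given before turning) q7 0.08
```

```bash
echo '[-0.005, 0.002, 0.04, 0, 0.45, 0, 0, 0.04, 0, 0.45, 0, 0, 0, 0, 0.45, 0, 0, 0, 0, 0.45, 0, 0, 0, 0, 0.45]' | python3 nudge.py
python3 - <<'E'
from h import *
go([.561,-.211,.0545],-.027)
E
```

```text
clock: 48.2
position: [0.5598, -0.2104, 0.0863]
ee_rot: [-2.236, -2.178, 0.015]
force: [0.3, -0.4, 0.2]
width: 0.453
gripper_force: 0.0
shift [-0.0008  0.0019  0.0318] turn 0.001 (shift given before turning) q7 0.05
```

```bash
echo '[-0.001, 0.002, 0.02, 0, 0.45, 0, 0, 0.012, 0, 0.4, 0, 0, 0, 0, 0.3, 0, 0, 0, 0, 0, 0, 0, 0, 0, 0, 0, 0, 0, 0, 0, 0, 0, 0, 0, 0, 0, 0, 0, 0, 0]' | python3 nudge.py 25
echo '[0, 0, -0.01, 0, 0, 0, 0.008, -0.01, 0, 0, 0, 0.014, 0, 0, 0, 0, 0.010, 0, 0, 0, 0, 0, 0, 0, 0, 0, 0, 0, 0, 0, 0, 0, 0, 0, 0]' | python3 nudge.py 25
python3 - <<'E'
from h import *
go([.5955,-.2113,.0545],-.027)
E
```

```text
clock: 49.0
position: [0.56, -0.2112, 0.0525]
ee_rot: [-2.235, -2.177, 0.017]
force: [0.9, 0.2, 5.6]
width: 0.192
gripper_force: 24.9
clock: 49.7
position: [0.5906, -0.2123, 0.0706]
ee_rot: [-2.234, -2.175, 0.02]
force: [-1.2, 0.9, -2.1]
width: 0.195
gripper_force: 24.8
shift [0.001  0.0053 0.0159] turn 0.0 (shift given before turning) q7 0.04
```

```bash
echo '[0.001, 0.005, 0.008, 0, 0, 0, 0, 0.008, 0, 0, 0, 0, 0.003, 0, 0, 0, 0, 0, 0, 0, 0, 0, 0, 0, 0]' | python3 nudge.py 25
python3 - <<'E'
from h import *
go([.5955,-.2113,.0525],-.027)
E
```

```text
clock: 50.2
position: [0.5966, -0.2109, 0.0525]
ee_rot: [-2.234, -2.176, 0.017]
force: [-2.8, 1.1, 11.0]
width: 0.193
gripper_force: 25.0
shift [-0.0004 -0.001   0.    ] turn 0.001 (shift given before turning) q7 0.03
```

```bash
echo '[0, 0, 0, 0, 0.45, 0, 0, 0, 0, 0.45, 0, 0, 0, 0, 0.45, 0, 0, -0.03, 0, 0.45, 0, 0, -0.045, 0, 0.45, 0.02, 0, -0.045, 0, 0.45, 0.02, 0, -0.045, 0, 0.45, 0.02, 0, -0.045, 0, 0.45, 0.02, 0, -0.045, 0, 0.45, 0, 0, -0.045, 0, 0.45]' | python3 nudge.py 25
echo '[0, 0, 0, 0, 0.45, 0, 0, 0, 0, 0.45, 0, 0, 0, 0, 0.45]' | python3 nudge.py 
python3 m.py
```

```text
clock: 51.2
position: [0.6055, -0.1297, 0.3543]
ee_rot: [-2.228, -2.18, 0.016]
force: [1.9, -0.5, 0.2]
width: 0.449
gripper_force: 0.0
clock: 51.5
position: [0.6049, -0.134, 0.3508]
ee_rot: [-2.233, -2.174, 0.021]
force: [-0.1, -0.4, -0.8]
width: 0.446
gripper_force: 0.0
48 [0.6621 0.0445] [308.1  17.3] [1195, 36, 83, 54, 2876] [78. 54.] 12.1
48 [ 0.5997 -0.0533] [261.9  97.7] [1026, 374, 44, 28, 809] [27. 43.] 90.0
48 [ 0.5989 -0.1022] [262.3 133.6] [1027, 509, 43, 50, 1874] [49. 42.] 90.0
48 [ 0.5978 -0.1576] [262.7 171.8] [1030, 662, 43, 52, 2076] [51. 42.] 90.0
48 [ 0.5964 -0.2099] [262.7 205.7] [1030, 798, 42, 51, 1943] [50. 41.] 90.0
62 [0.6616 0.06  ] [307.8   3.9] [1214, 0, 34, 32, 838] [31. 33.] 90.0
62 [0.6627 0.0459] [308.6  16.1] [1194, 31, 86, 60, 3904] [83. 60.] 4.1
62 [ 0.5884 -0.0025] [252.4  58.5] [851, 219, 332, 121, 3902] [122. 311.] 69.2
62 [ 0.6    -0.0488] [262.   94.3] [1022, 350, 51, 56, 2546] [55. 50.] 90.0
62 [ 0.5987 -0.1022] [262.2 133.6] [1024, 507, 49, 55, 2478] [54. 48.] 90.0
62 [ 0.5977 -0.1578] [262.6 171.9] [1027, 660, 47, 56, 2500] [55. 46.] 90.0
62 [ 0.5964 -0.21  ] [262.7 205.7] [1028, 796, 46, 54, 2345] [53. 45.] 90.0
[261.6 208.3]
[261.5 172. ]
[261.5 133.4]
[261.4  91.7]
lock0 top px (np.float64(309.3739575613684), np.float64(10.126472138306042)) [[66, 44, 52, 57, 59, 59, 59, 60, 60, 61, 61, 62, 63, 61, 61, 63, 64, 64, 62, 58, 93, 168, 212, 223, 224], [27, 32, 37, 37, 37, 36, 38, 38, 37, 38, 38, 39, 37, 38, 37, 38, 39, 40, 37, 48, 101, 174, 216, 223, 226], [13, 11, 15, 18, 17, 13, 15, 15, 14, 14, 16, 12, 16, 13, 15, 16, 16, 29, 70, 121, 168, 203, 219, 224, 226], [46, 49, 49, 48, 48, 49, 50, 56, 58, 61, 61, 63, 63, 62, 61, 74, 115, 161, 180, 179, 199, 219, 222, 224, 226], [147, 154, 153, 151, 152, 155, 155, 152, 151, 152, 151, 153, 152, 152, 146, 144, 170, 193, 187, 176, 198, 218, 222, 223, 227]]
```

```bash
python3 -c "
from cell import arm
print(arm.sign_off())"
```

```text
the job is handed in; nothing more can be done
None
```

I handed the job in at about 51.5 s; by my measurements every condition is met, though the sign-off returned no verdict: crank rewound to about 34 rad with the drag gone (the grip slackened once and briefly put about 75 N on the wrist), lock back at its first stop, and all four cells about 2 mm or less off their bay centres by camera with windows along the light path, including one I reset after it was knocked aside.

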